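# Screen the tumbled models out of the polishing balls

## Task

Push the drawer of the screening box fully home, then lift the tumbler pan by its cross handle and tip it over the bars so that all the ceramic balls fall through into the drawer and the two tooth models stay on top. Stand the empty pan upright back on its rubber mat, then pick both models off the bars and put them next to each other, not stacked, in the steel instrument dish. Leave the other things on the bench where they are.

Things in the scene. Friction and masses are not known exactly. Their poses are not given: they have to be found in the camera images.
- screen_box: fixed grey sheet-steel screening box, open on top, 216 (its x) x 189 (its y) x 105 mm high, walls 5 mm; origin at the centre of its underside. Seven round steel bars (5 mm thick, 18 mm gaps) run along its x; tops of the bars 72 mm above the bench, walls rise 33 mm above the bars. Inside above the bars 206 (x) x 179 mm (y). The drawer goes in at its -y end
- grate (a point): centre of the bars' top plane in the screening box; axes as the box
- drawer (a joint): slide of the media drawer under the bars, m: 0 = fully home against its stop, up to 0.10 = pulled out along the box's -y. About 2 N moves it and it stays where it is left
- drawer_in (a point): centre of the drawer's inner floor (192 x 168 mm inside, walls 39 mm above the floor); moves with the drawer; axes as the box
- drawer_pull (a point): middle of the drawer's pull, a round steel bar 8 mm thick and 70 mm long (along the box's x), its axis 33 mm above the bench and 30 mm in front of the drawer's front; fingers can push on its outside
- mat: fixed black rubber mat 200 x 200 x 4 mm on which the pan stands; origin at the centre of its underside
- pan: loose polished steel pan, 0.35 kg, holding the models and balls; floor 100 x 150 mm (flat, 3 mm thick), walls 45 mm high at the back (+x) and sides; at the -x end a pouring lip slopes up and out at 32 degrees; its edge, 150 mm wide, is 92 mm ahead (-x) of the origin and 31 mm up. Balls and models slide out over it when the pan is tipped 55 to 75 degrees, lip down. Origin at the centre of its underside, z up
- pan_grip (a point): middle of the pan's fixed cross handle, 108 mm above the pan's underside, above the pan's middle: a bar along the pan's y with a black grip sleeve 14 mm thick (pan's x), 22 mm high and 100 mm long. It does not swing: the pan tilts with it
- dish: fixed open steel instrument dish 150 (x) x 170 (y) x 22 mm, walls and floor 3 mm; origin at the centre of its underside
- model_a: printed beige resin quadrant model (a row of teeth on a slightly curved solid base), 45 g, 60 mm long (its x), base 26 mm wide (its y; 31 over the curve) and 21 mm high, teeth ridge 10 mm wide up to 30 mm; too big for the gaps; origin at the centre of its underside, teeth towards +z. Starts in the pan; may come to rest on the bars any way up
- model_a_center (a point): middle of that model, 12.5 mm above its underside
- model_b: printed beige resin quadrant model (a row of teeth on a slightly curved solid base), 45 g, 60 mm long (its x), base 26 mm wide (its y; 31 over the curve) and 21 mm high, teeth ridge 10 mm wide up to 30 mm; too big for the gaps; origin at the centre of its underside, teeth towards +z. Starts in the pan; may come to rest on the bars any way up
- model_b_center (a point): middle of that model, 12.5 mm above its underside
- ball0_center (a point): centre of a white ceramic polishing ball, 15 mm across, 11 g, starts in the pan
- ball1_center (a point): centre of a white ceramic polishing ball, 15 mm across, 11 g, starts in the pan
- ball2_center (a point): centre of a white ceramic polishing ball, 15 mm across, 11 g, starts in the pan
- ball3_center (a point): centre of a white ceramic polishing ball, 15 mm across, 11 g, starts in the pan
- ball4_center (a point): centre of a white ceramic polishing ball, 15 mm across, 11 g, starts in the pan
- ball5_center (a point): centre of a white ceramic polishing ball, 15 mm across, 11 g, starts in the pan
- handpiece: loose steel and black straight dental handpiece, 138 x 23 mm; a bystander; origin at its underside
- spatula: loose spatula 190 mm long, wooden handle, lying flat; a bystander; origin at its underside
- brush: loose black-handled brush 170 mm long, lying flat; a bystander; origin at its underside
- jar: loose small amber jar with a white cap, 52 mm across, 55 mm high; a bystander; origin at its underside
- bowl: loose black rubber mixing bowl, 110 mm across, 60 mm high; a bystander; origin at its underside

How it is judged:
By the outcome, as a careful person would: the job done as asked, in the order asked, and still so for the second after the job is handed in, with the robot touching nothing.
It also fails if it takes over 72 s, if anything falls off the work surface, if the arm or the gripper's body presses on something with over 40 N, if the wrist force passes 120 N, or if a joint passes its speed limit or range.

## Robot

A 6-joint arm with a two-finger parallel gripper is mounted at the origin on the work surface. World frame = base frame: x ahead of the robot, y to its left, z up, the work surface at z = 0. Lengths are in m, angles in rad, forces in N, time in s.
With the tool pointing down it reaches from about 0.35 to 0.925 m from the base axis. Payload 6.4 kg.
Tool frame: the origin (TCP) lies at the very end of the fingers, on their centre line; the grasp point (between the pads) lies 19 mm behind it; z points along the fingers, y is the direction in which the jaws open and shut (so a half turn about z gives the same grasp; the last joint's range is limited). The gripper opens to 85 mm and grips with 20 to 120 N. Pads are 22 mm wide; open, the fingers measure 114 mm over their backs; the gripper's body (76 mm by 85 mm) begins 54 mm behind the grasp point. The pads swing forward as they close: fully open they stand 13 mm farther back than shut.
Start: joints at [1.005, 0.245, 1.558, -0, 1.339, -0.174], TCP at [0.248, 0.601, 0.231] pointing down, gripper open.
Joint ranges: [-3.13, 3.13], [-1.02, 2.26], [0.13, 2.54], [-0.95, 4.09], [0.21, 2.88], [-2.74, 2.74]. Speed limits (rad/s): [2.57, 2.57, 3.14, 3.14, 3.14, 3.14].

## Interface

Orientations are given as a rotation vector (axis times angle).
In Python, from rig import * gives the robot as it stands. The module is installed in compiled form; this text tells all that it offers.
- The arm moves only by the shell command python3 -m creep 'ROWS' [FORCE]. ROWS is JSON, a list of rows, each a list of 7 numbers: the shift along the tool's x, y, z in mm, then the turn, a rotation vector about the tool's x, y, z in degrees, then the closure, from 0 (fully open) to 1 (shut). A call has 1 to 12 rows; each row shifts and turns the commanded pose from where the row before left it, along the tool's axes as they then stand; what a row does not reach is not made up. A row lasts 1/12 s, in which the tool goes at most 41.7 mm and 7.16 degrees, less where a joint would pass 70% of its speed; a pose out of reach is approached as far as the arm can. A call with a gripper value outside its range is refused whole. The fingers move at their own pace and stop on an object; FORCE is the grip in N (left out, the last holds). Time passes only in rows, so rows that do not move let the fingers close. It gives the time, the measured TCP pose, the force and the opening at its end, in the units of the state.
- state(): the state, without advancing time (a new reading comes with each control period).
- get_image(name): name is "scene" or "top" or "wrist"; returns the picture (480x640x3 uint8, blue, green, red); there is no depth.
- get_calibration(name): a dict with "fov_y" (degrees; the focal length in pixels is half the picture's height over the tangent of half this angle, whatever the lens; pixels are square), "cx", "cy" (the principal point, pixels), "rvec" (rotation vector, rad) and "tvec" (3), from world to camera coordinates, as OpenCV has them; the wrist camera has in their place "mount" (4x4, takes a point from camera to tool coordinates, whose origin is the TCP and whose axes are the flange's). Camera axes: x right, y down, z forward; pixel columns grow to the right and rows downward; lengths in m; the calibration is good to about 2 mm. A picture is of the moment at which its call begins: read the wrist's pose just before it. get_calibration takes no time and is no camera call.
- job_done(): hands the job in, once; it reports no verdict.
The state is a dict: "t": time; "joints": joint angles; "joint_velocities": joint speeds; "effort": joint torques, N m; "tcp_pos": TCP position; "eef_rot": TCP orientation; "ft_force": force on the tool from outside, world axes, zero at the start; "torque": the same for the moment, N m; "opening": finger opening in m.
Only numpy, scipy, OpenCV 4.12 (cv2) and the standard library are available. Lean on these libraries where they do the work, as an engineer would, in place of code of your own. Each camera call takes 0.05 s, during which the arm holds its last target.

## Working session

There is one attempt and no reset: what is moved stays moved. The work goes in short steps, Python scripts to look and compute and a shell command to move; the robot and the scene stay as the last step left them, time stands still between calls to the robot, and variables do not carry over. Pictures are saved under pics/ and viewed, and the job is handed in when it is done.

```bash
mkdir -p pics
python3 - <<'E'
from rig import *
import cv2
s=state();print({k:(v if isinstance(v,float) else [round(float(x),3) for x in v]) for k,v in s.items()})
for n in ["scene","top","wrist"]:
    cv2.imwrite(f"pics/{n}0.png",get_image(n)); print(n,get_calibration(n))
E
```

```text
{'t': 0.0, 'joints': [1.005, 0.246, 1.559, -0.0, 1.339, -0.174], 'joint_velocities': [0.001, 0.001, 0.0, -0.0, 0.003, -0.001], 'effort': [0.001, -42.95, -32.614, -0.0, 0.005, -0.0], 'tcp_pos': [0.248, 0.6, 0.23], 'eef_rot': [-0.611, -3.081, 0.003], 'ft_force': [0.351, -0.231, -0.227], 'torque': [0.008, 0.019, -0.014], 'opening': 0.08529261197457401}
scene {'fov_y': 55.745356032976616, 'cx': 316.78499071183836, 'cy': 238.23248504909665, 'rvec': array([ 1.36501002,  2.38466019, -0.7482005 ]), 'tvec': array([ 0.25527714, -0.36158496,  1.34586754])}
top {'fov_y': 44.93077785287237, 'cx': 314.7861422178188, 'cy': 247.82604036226928, 'rvec': array([ 2.15271756, -2.20704541,  0.06727515]), 'tvec': array([0.05336055, 0.57194941, 1.30108433])}
wrist {'fov_y': 66.11663955051527, 'cx': 319.251478151556, 'cy': 242.46506463777646, 'mount': array([[-5.12669431e-04, -9.51755593e-01, -3.06856691e-01,
         7.87301037e-02],
       [ 9.99999866e-01, -4.64288664e-04, -2.30661517e-04,
         5.17646074e-04],
       [ 7.70633061e-05, -3.06856768e-01,  9.51755703e-01,
        -1.42961217e-01],
       [ 0.00000000e+00,  0.00000000e+00,  0.00000000e+00,
         1.00000000e+00]])}
```

View pics/scene0.png

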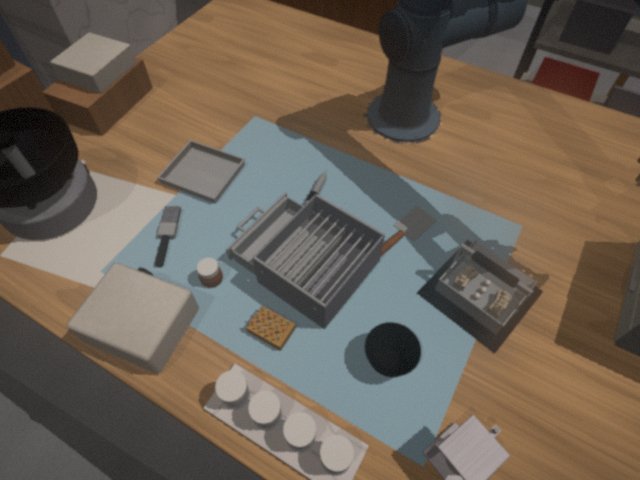

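View pics/top0.png

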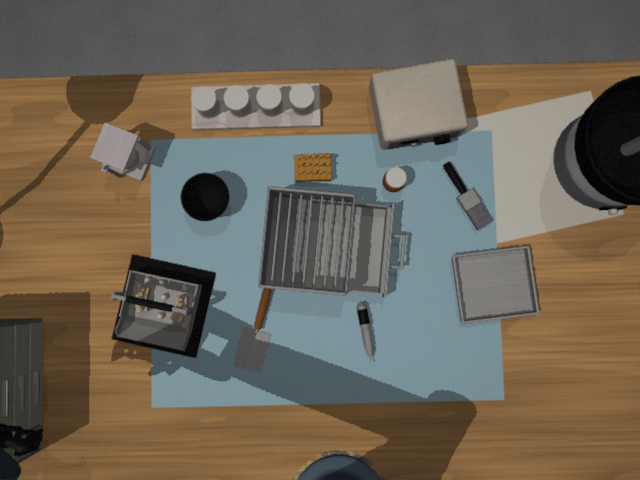

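View pics/wrist0.png

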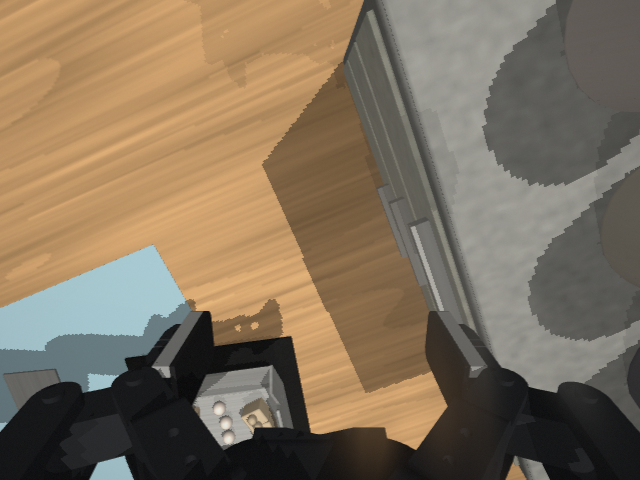

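The top view shows the box at about (305,240) with its drawer pulled out toward +u. The pan on its mat is at (163,305), the dish at (495,284), the bowl at (205,197), the spatula at (255,335) and the handpiece at (367,330). Next I'll enlarge crops to measure the corners.

```bash
cat > h.py <<'E'
import numpy as np, cv2
from scipy.spatial.transform import Rotation as R
from rig import *
def K(c):
    f=240/np.tan(np.radians(c["fov_y"]/2)); return np.array([[f,0,c["cx"]],[0,f,c["cy"]],[0,0,1]])
def cam(n,s=None):
    c=get_calibration(n)
    if "mount" in c:
        s=s or state(); T=np.eye(4);T[:3,:3]=R.from_rotvec(s["eef_rot"]).as_matrix();T[:3,3]=s["tcp_pos"]
        M=np.linalg.inv(T@c["mount"]); return K(c),M[:3,:3],M[:3,3]
    return K(c),R.from_rotvec(c["rvec"]).as_matrix(),np.array(c["tvec"])
def ray(C,uv):
    k,r,t=C; o=-r.T@t; d=r.T@np.linalg.inv(k)@np.array([uv[0],uv[1],1.]); return o,d
def onz(C,uv,z):
    o,d=ray(C,uv); return o+d*(z-o[2])/d[2]
def proj(C,p):
    k,r,t=C; q=k@(r@np.array(p)+t); return q[:2]/q[2]
def crop(img,x0,y0,x1,y1,f,name):
    cv2.imwrite(name,cv2.resize(img[y0:y1,x0:x1],None,fx=f,fy=f,interpolation=cv2.INTER_CUBIC))
E
python3 - <<'E'
from h import *
t=cv2.imread("pics/top0.png")
crop(t,240,170,420,305,4,"pics/c1.png")
crop(t,100,245,230,365,5,"pics/c2.png")
crop(t,430,230,560,330,5,"pics/c3.png")
E
```

```text
(no output)
```

View pics/c1.png

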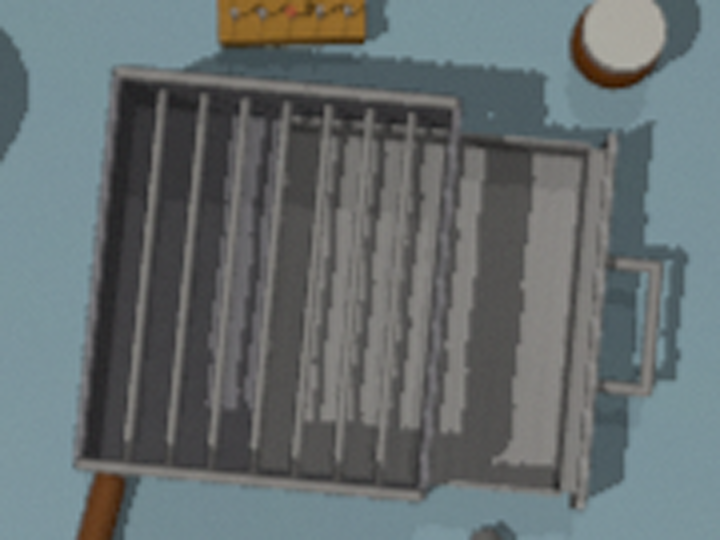

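View pics/c2.png

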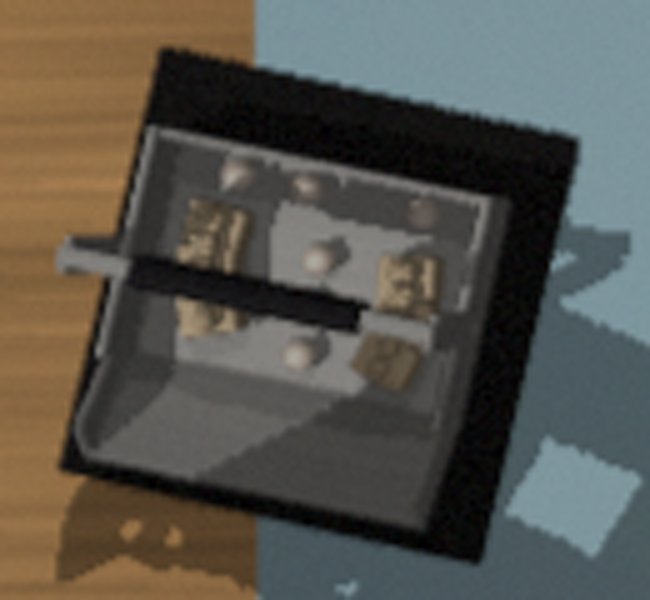

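View pics/c3.png

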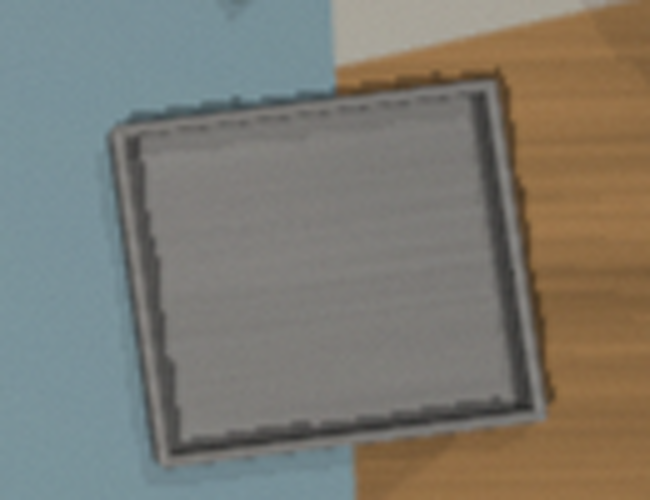

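Run:
```python
from h import *
C=cam("top")
def show(n,pts,f,o,z):
    P=np.array([onz(C,(p[0]/f+o[0],p[1]/f+o[1]),z)[:2] for p in pts]); print(n,P.round(4).tolist(),"mean",P.mean(0).round(4)); 
    for i in range(len(P)):
        d=P[i]-P[i-1]; print("   edge",np.hypot(*d).round(4),np.degrees(np.arctan2(d[1],d[0])).round(2))
show("box",[(116,70),(457,103),(421,497),(79,465)],4,(240,170),.105)
show("pull",[(657,263),(645,392)],4,(240,170),.037)
show("mat",[(162,50),(578,140),(480,562),(62,468)],5,(100,245),.004)
show("handle",[(132,272),(360,318)],5,(100,245),.121)
show("panback",[(150,128),(508,200)],5,(100,245),.049)
show("dish",[(112,132),(495,82),(545,415),(162,462)],5,(430,230),.022)
```

```text
box [[0.6995, 0.1335], [0.6768, -0.049], [0.4668, -0.0238], [0.4882, 0.1572]] mean [0.5828 0.0545]
   edge 0.2126 -6.39
   edge 0.184 -97.09
   edge 0.2115 173.15
   edge 0.1822 83.27
pull [[0.5941, -0.1629], [0.5217, -0.1536]] mean [ 0.5579 -0.1582]
   edge 0.0729 -7.32
   edge 0.0729 172.68
mat [[0.5684, 0.4613], [0.522, 0.2691], [0.3307, 0.3162], [0.3777, 0.5076]] mean [0.4497 0.3886]
   edge 0.1962 -13.66
   edge 0.1977 -103.57
   edge 0.197 166.16
   edge 0.1971 76.19
handle [[0.4674, 0.436], [0.4459, 0.3403]] mean [0.4567 0.3882]
   edge 0.0982 77.33
   edge 0.0982 -102.67
panback [[0.5306, 0.4521], [0.4946, 0.2924]] mean [0.5126 0.3723]
   edge 0.1637 77.3
   edge 0.1637 -102.7
dish [[0.5456, -0.2723], [0.564, -0.4464], [0.4134, -0.4612], [0.3966, -0.2886]] mean [ 0.4799 -0.3671]
   edge 0.15 6.23
   edge 0.175 -83.99
   edge 0.1513 -174.4
   edge 0.1734 95.58
```

```bash
cat >> h.py <<'E'
import json
def pose():
    s=state(); return np.array(s["tcp_pos"]),R.from_rotvec(s["eef_rot"]),s
def log():
    s=state(); open("log.jsonl","a").write(json.dumps([list(map(float,s[k])) for k in("joints","tcp_pos","eef_rot")])+"\n")
def Rt(yaw,tilt=0,ty=0):
    """tool-down, tool y at yaw (deg); then turned about tool x by tilt, tool y by ty"""
    a=np.radians(yaw); y=np.array([np.cos(a),np.sin(a),0]); z=np.array([0,0,-1.]); x=np.cross(y,z)
    return R.from_matrix(np.c_[x,y,z])*R.from_euler('x',tilt,degrees=True)*R.from_euler('y',ty,degrees=True)
def delta(p,r,p0=None,r0=None):
    if p0 is None:
        p0,r0,_=pose()
    d=r0.inv().apply(np.array(p)-p0)*1000; w=np.degrees((r0.inv()*r).as_rotvec())
    n=max(np.linalg.norm(d)/40,np.linalg.norm(w)/7); print("d",d.round(1),"w",w.round(1),"rows",round(n,2),"yaw",np.round(np.degrees(np.arctan2(r0.as_matrix()[1,1],r0.as_matrix()[0,1])),1))
E
python3 - <<'E'
from h import *
log()
p,r,s=pose(); print(p)
delta([.551,-.218,.23],Rt(83.2,0)); 
delta([.551,-.218,.23],Rt(83.2,-20),np.array([.551,-.218,.23]),Rt(83.2)); 
delta([.551,-.218,.022],Rt(83.2,-20),np.array([.551,-.218,.23]),Rt(83.2,-20))
E
```

```text
[0.24796682 0.60036425 0.23041914]
d [-592.6 -640.6    1.2] w [ -0.1  -0.  -15.6] rows 21.82 yaw 67.6
d [0. 0. 0.] w [-20.   0.   0.] rows 2.86 yaw 83.2
d [  0.  -71.1 195.5] w [0. 0. 0.] rows 5.2 yaw 83.2
```

```bash
python3 -m creep '[[-27,-29.1,0,0,0,0,1],[-27,-29.1,0,0,0,0,1],[-27,-29.1,0,0,0,0,1],[-27,-29.1,0,0,0,0,1],[-27,-29.1,0,0,0,0,1],[-27,-29.1,0,0,0,0,1],[-27,-29.1,0,0,0,0,1],[-27,-29.1,0,0,0,0,1],[-27,-29.1,0,0,0,0,1],[-27,-29.1,0,0,0,0,1],[-27,-29.1,0,0,0,0,1],[-27,-29.1,0,0,0,0,1]]' 40
python3 -c "
from h import *;log()"
python3 -m creep '[[-27,-29.1,0,0,0,0,1],[-27,-29.1,0,0,0,0,1],[-27,-29.1,0,0,0,0,1],[-27,-29.1,0,0,0,0,1],[-27,-29.1,0,0,0,0,1],[-27,-29.1,0,0,0,0,1],[-27,-29.1,0,0,0,0,1],[-27,-29.1,0,0,0,0,1],[-27,-29.1,0,0,0,0,1],[-27,-29.1,0,0,0,0,1]]'
python3 -m creep '[[0,0,0,0,0,-5.2,1],[0,0,0,0,0,-5.2,1],[0,0,0,0,0,-5.2,1],[0,0,0,-7,0,0,1],[0,0,0,-7,0,0,1],[0,0,0,-6,0,0,1]]'
python3 - <<'E'
from h import *
log()
p,r,s=pose(); print(p,s["joints"])
delta([.551,-.218,.022],Rt(83.2,-20));
E
```

```text
t: 1.15
tcp_pos: [0.4144, 0.1525, 0.2313]
eef_rot: [0.611, 3.081, 0.0]
ft_force: [0.9, 0.2, -0.7]
opening: -0.0
t: 1.98
tcp_pos: [0.5529, -0.2197, 0.2309]
eef_rot: [-0.612, -3.081, -0.0]
ft_force: [0.0, 0.8, 0.6]
opening: 0.0001
t: 2.48
tcp_pos: [0.553, -0.2178, 0.232]
eef_rot: [0.182, 3.065, 0.548]
ft_force: [-0.7, -0.7, 0.4]
opening: -0.0002
[ 0.55300815 -0.21778236  0.23195923] [-0.69476493  0.19453211  1.64526633  0.29666977  1.50217402 -2.19729055]
d [  2.3 -73.2 196.8] w [0.3 0.1 0. ] rows 5.25 yaw 83.2
```

```bash
python3 -m creep '[[0,-12,33,0,0,0,1],[0,-12,33,0,0,0,1],[0,-12,33,0,0,0,1],[0,-12,33,0,0,0,1],[0,-12,33,0,0,0,1],[0,-13,32,0,0,0,1],[0,28,10,0,0,0,1]]'
python3 - <<'E'
from h import *
log()
p,r,s=pose(); print(p,s["joints"])
cv2.imwrite("pics/s1.png",get_image("scene"))
E
```

```text
t: 3.07
tcp_pos: [0.5514, -0.1897, 0.0128]
eef_rot: [0.194, 3.076, 0.551]
ft_force: [-0.6, 0.9, -1.2]
opening: 0.0001
[ 0.55135191 -0.18968456  0.01279143] [-0.65780154  0.46328815  1.7596508   0.32856571  1.13558048 -2.27450693]
```

View pics/s1.png

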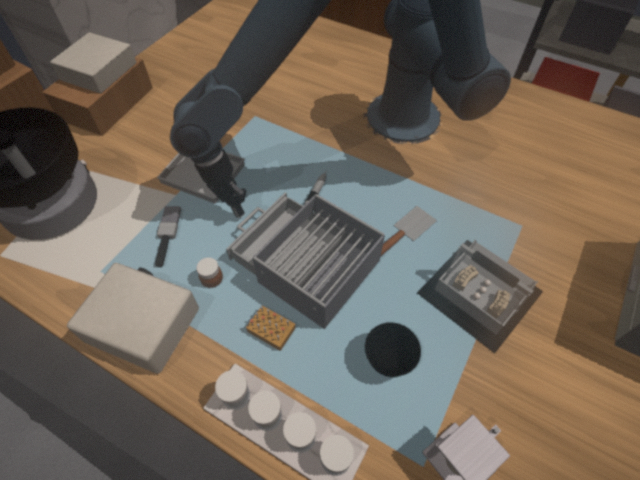

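The closed fingers stand just outside the pull, in line with it. I'll push now.

```bash
python3 -m creep '[[0,20,5,0,0,0,1],[0,20,5,0,0,0,1],[0,18.8,6.8,0,0,0,1],[0,18.8,6.8,0,0,0,1]]'
python3 -m creep '[[0,9.4,3.4,0,0,0,1],[0,9.4,3.4,0,0,0,1]]'
python3 -m creep '[[0,4.7,1.7,0,0,0,1],[0,4.7,1.7,0,0,0,1]]'
python3 -c "
from h import *;log();p,r,s=pose();b=np.array([.118,.993]);print((p[:2]-[.583,.0545])@b)"
```

```text
t: 3.45
tcp_pos: [0.5662, -0.1089, 0.0262]
eef_rot: [0.183, 3.068, 0.538]
ft_force: [-0.3, -1.9, 0.3]
opening: 0.0003
t: 3.62
tcp_pos: [0.5683, -0.0887, 0.0261]
eef_rot: [0.182, 3.068, 0.54]
ft_force: [-2.2, -2.1, 1.2]
opening: -0.0002
t: 3.78
tcp_pos: [0.5703, -0.0826, 0.027]
eef_rot: [0.18, 3.068, 0.529]
ft_force: [-11.9, -24.5, 6.7]
opening: -0.0001
-0.13760455350978842
```

```bash
python3 -m creep '[[0,-28,-10,0,0,0,1],[0,-28,-10,0,0,0,1],[0,0,-38,0,0,0,0],[0,0,-38,0,0,0,0],[0,0,-38,0,0,0,0]]'
python3 - <<'E'
from h import *
log()
p,r,s=pose(); print(p,s["joints"])
t=get_image("top"); cv2.imwrite("pics/t1.png",t); crop(t,240,170,420,305,4,"pics/c4.png")
E
```

```text
t: 4.2
tcp_pos: [0.5568, -0.1779, 0.1331]
eef_rot: [0.186, 3.069, 0.544]
ft_force: [1.2, 0.8, 0.8]
opening: 0.0357
[ 0.55682247 -0.17787617  0.13311713] [-0.63713441  0.27212856  1.74653325  0.3127385   1.31546915 -2.19564295]
```

View pics/c4.png

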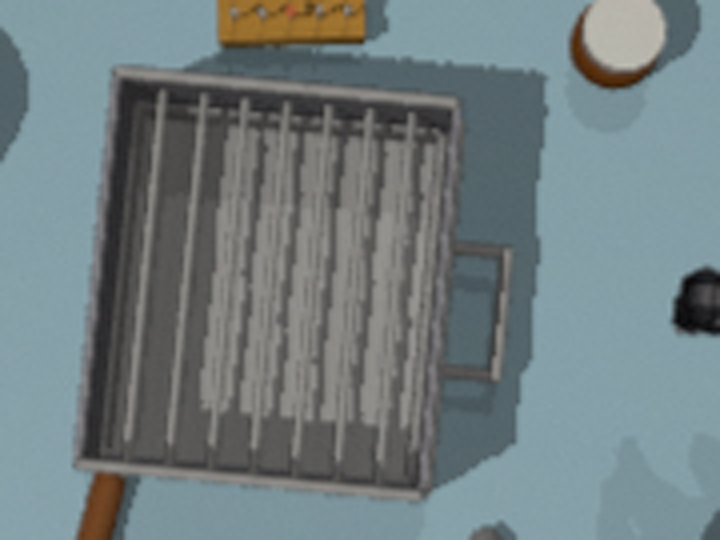

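```bash
cat > fk.py <<'E'
import numpy as np, json
from scipy.spatial.transform import Rotation as R
from scipy.optimize import least_squares
E_=lambda a,t:R.from_euler(a,t)
lo=np.array([-3.13,-1.02,.13,-.95,.21,-2.74]);hi=np.array([3.13,2.26,2.54,4.09,2.88,2.74])
def fk(q,P,c=np.pi/2):
    h,a1,L1,b,L2,d=P
    A=E_('z',q[0]);B=A*E_('y',q[1]);C=B*E_('y',q[2]);D=C*E_('z',q[3])*E_('y',q[4]);T=D*E_('z',q[5]+c)
    p=A.apply([a1,0,h])+B.apply([0,0,L1])+C.apply([b,0,L2])+T.apply([0,0,d])
    return p,T
def fit():
    D=[json.loads(l) for l in open("log.jsonl")]
    def res(P):
        return np.concatenate([fk(d[0],P)[0]-d[1] for d in D])
    s=least_squares(res,[.3,0,.45,0,.4,.25]); 
    return s.x,res(s.x),D
def ik(p,r,P,q0):
    f=lambda q:np.r_[(fk(q,P)[0]-p)*5,(fk(q,P)[1].inv()*r).as_rotvec(),]
    s=least_squares(f,np.clip(q0,lo+.001,hi-.001),bounds=(lo,hi)); return s.x,np.abs(s.fun).max()
E
python3 - <<'E'
from h import *; from fk import *
C=cam("top"); print([onz(C,(a/4+240,b/4+170),.037).round(4) for a,b in[(507,250),(496,378)]])
P,e,D=fit();print(P.round(4),np.abs(e).max())
for c in(0,np.pi/2,-np.pi/2):print([np.round((fk(d[0],P,c)[1].inv()*R.from_rotvec(d[2])).magnitude(),3) for d in D])
for d in D: print(np.round(d[0],3))
E
```

```text
[array([ 0.6036, -0.0789,  0.037 ]), array([ 0.5317, -0.0705,  0.037 ])]
[ 0.5206 -0.004   0.4741  0.0176  0.5823  0.6054] 0.11280111740903989
[np.float64(1.571), np.float64(1.571), np.float64(1.571), np.float64(1.571), np.float64(1.571), np.float64(1.571)]
[np.float64(0.0), np.float64(0.0), np.float64(0.0), np.float64(0.0), np.float64(0.0), np.float64(0.0)]
[np.float64(3.142), np.float64(3.142), np.float64(3.142), np.float64(3.142), np.float64(3.142), np.float64(3.142)]
[ 1.005  0.246  1.559 -0.     1.339 -0.174]
[ 0.095 -0.271  2.069  0.     1.343 -1.084]
[-0.695  0.195  1.645  0.297  1.502 -2.197]
[-0.658  0.463  1.76   0.329  1.136 -2.275]
[-0.484  0.388  1.829  0.365  1.077 -2.136]
[-0.637  0.272  1.747  0.313  1.315 -2.196]
```

```bash
sed -i 's/h,a1,L1,b,L2,d=P/h,a1,L1,b,L2,d,m=P/; s/C.apply(\[b,0,L2\])/C.apply([b,m,L2])/; s/\[.3,0,.45,0,.4,.25\]/[.3,0,.45,0,.4,.25,.1]/' fk.py
python3 - <<'E'
from h import *; from fk import *
P,e,D=fit();print(P.round(4),np.abs(e).max())
P[[1,3]]=0
np.save("P.npy",P)
g0=np.array([.583,.0545])
q0=[0.5,0,1.7,0,1.3,-2]
# handle targets: TCP 19mm past grasp; option A/C/sideways, lip at z .125
def pour(yawpan,tilt,half,lipxy,lipz,q0):
    # pan frame rotation
    Rp=R.from_euler('z',yawpan,degrees=True)*R.from_euler('y',-tilt,degrees=True)
    y=Rp.apply([-1 if half else 1,0,0]); z=Rp.apply([0,0,-1.]);x=np.cross(y,z); r=R.from_matrix(np.c_[x,y,z])
    h=np.r_[lipxy,lipz]-Rp.apply([-.092,0,-.077]); return h+.019*z,r
rng=np.random.default_rng(0)
for yp in(173.2,-6.8,83.2,-96.8):
  for half in(0,1):
   for tilt in (0,40,65,75):
    best=None
    lip=g0+0.03*np.array([np.cos(np.radians(yp)),np.sin(np.radians(yp))])
    p,r=pour(yp,tilt,half,lip,.125,None)
    for i in range(12):
        q,er=ik(p,r,P,rng.uniform(np.maximum(lo,-2),np.minimum(hi,2.5)))
        if best is None or er<best[1]-1e-4:best=(q,er)
        if er<1e-3:break
    print(yp,half,tilt,best[0].round(2),round(best[1],4),p.round(3))
E
```

```text
[ 0.2735 -0.      0.4198  0.0662  0.5688  0.2542  0.1126] 2.0646906406796006e-10
173.2 0 0 [ 0.03 -0.11  2.16 -0.2   1.08 -2.74] 0.1648 [0.462 0.069 0.183]
173.2 0 40 [-0.06  0.39  1.61  0.01  1.83 -2.74] 0.3567 [0.52  0.062 0.229]
173.2 0 65 [-0.12  0.73  1.3   0.17  2.28 -2.74] 0.298 [0.567 0.056 0.233]
173.2 0 75 [-0.14  0.86  1.19  0.23  2.44 -2.74] 0.2354 [0.585 0.054 0.229]
173.2 1 0 [-0.1  -0.14  2.17 -0.    1.11  0.02] 0.0 [0.462 0.069 0.183]
173.2 1 40 [-0.1   0.39  1.62  0.01  1.84  0.01] 0.0 [0.52  0.062 0.229]
173.2 1 65 [-0.11  0.72  1.3   0.02  2.25  0.02] 0.0 [0.567 0.056 0.233]
173.2 1 75 [-0.11  0.85  1.19  0.02  2.41  0.02] 0.0 [0.585 0.054 0.229]
-6.8 0 0 [-0.1   0.42  1.55  0.    1.17  0.02] 0.0 [0.704 0.04  0.183]
-6.8 0 40 [-0.1  -0.06  2.13 -0.04  0.38  0.05] 0.0 [0.646 0.047 0.229]
-6.8 0 65 [-0.14 -0.24  2.45  2.73  0.21 -2.74] 0.0616 [0.599 0.053 0.233]
-6.8 0 75 [-0.01 -0.2   2.5   3.59  0.46  2.74] 0.0854 [0.581 0.055 0.229]
-6.8 1 0 [-0.02  0.42  1.56 -0.2   1.13 -2.74] 0.2197 [0.704 0.04  0.183]
-6.8 1 40 [-0.05 -0.05  2.13 -0.35  0.36 -2.74] 0.0745 [0.6
[... 633 characters left out ...]
.0 [0.585 0.071 0.233]
83.2 1 75 [-0.53  0.35  1.93  1.1   1.69  0.77] 0.0 [0.583 0.052 0.229]
-96.8 0 0 [-0.31  0.12  1.91  0.    1.11  1.37] 0.0 [ 0.569 -0.067  0.183]
-96.8 0 40 [ 0.07  0.23  1.81 -0.71  1.33  2.02] 0.0 [ 0.576 -0.008  0.229]
-96.8 0 65 [ 0.23  0.44  1.69 -0.95  1.61  2.22] 0.0553 [0.581 0.038 0.233]
-96.8 0 75 [ 0.27  0.53  1.61 -0.95  1.73  2.26] 0.1451 [0.583 0.057 0.229]
-96.8 1 0 [-0.31  0.12  1.91  0.    1.11 -1.77] 0.0 [ 0.569 -0.067  0.183]
-96.8 1 40 [ 0.07  0.23  1.81 -0.71  1.33 -1.12] 0.0 [ 0.576 -0.008  0.229]
-96.8 1 65 [ 0.23  0.44  1.69 -0.95  1.61 -0.92] 0.0553 [0.581 0.038 0.233]
-96.8 1 75 [ 0.27  0.53  1.61 -0.95  1.73 -0.88] 0.1451 [0.583 0.057 0.229]
```

```bash
python3 -m creep '[[0,0,-35,6.7,0,0,0],[0,0,-35,6.7,0,0,0],[0,0,-30,6.6,0,0,0]]' 100
python3 - <<'E'
from h import *; from fk import *
log(); P,e,D=fit(); print(np.abs(e).max()); np.save("P.npy",P)
p,r,s=pose(); print(p)
delta([.4567,.3882,.235],Rt(83.2))
q,er=ik(np.array([.4567,.3882,.093]),Rt(-12.7),P,s["joints"]);print(q.round(2),er)
from scipy.spatial.transform import Rotation as R
bx=np.array([.993,-.118]);by=np.array([.118,.993])
for tilt,z in((0,.24),(30,.24),(45,.24),(60,.24),(72,.24)):
    h=np.r_[np.array([.583,.0545])+.02*by,z]; rr=Rt(83.2,tilt) 
    q,er=ik(h+.019*rr.apply([0,0,1]),rr,P,q);print(tilt,q.round(2),round(er,4),rr.apply([0,0,1]).round(2))
E
```

```text
t: 4.5
tcp_pos: [0.555, -0.2024, 0.2319]
eef_rot: [0.192, 3.134, -0.01]
ft_force: [0.6, -0.5, 0.1]
opening: 0.0789
2.2594215387528038e-10
[ 0.55497836 -0.20244981  0.23189333]
d [169.8 574.2  -7.2] w [-0.4  0.1 -0.2] rows 14.97 yaw 83.0
[ 0.52  0.29  1.78 -0.    1.08  0.74] 1.4627188349436437e-13
0 [-0.07  0.12  1.72 -0.    1.3  -1.52] 0.0 [ 0.  0. -1.]
30 [ 0.13  0.24  1.65 -0.51  1.42 -1.2 ] 0.0 [-0.06 -0.5  -0.87]
45 [ 0.2   0.32  1.61 -0.74  1.53 -1.09] 0.0 [-0.08 -0.7  -0.71]
60 [ 0.26  0.42  1.58 -0.94  1.65 -1.01] 0.0 [-0.1  -0.86 -0.5 ]
72 [ 0.26  0.48  1.53 -0.95  1.76 -1.  ] 0.1409 [-0.11 -0.94 -0.31]
```

```bash
python3 -m creep '[[11.3,38.3,0,0,0,0,0],[11.3,38.3,0,0,0,0,0],[11.3,38.3,0,0,0,0,0],[11.3,38.3,0,0,0,0,0],[11.3,38.3,0,0,0,0,0],[11.3,38.3,0,0,0,0,0],[11.3,38.3,0,0,0,0,0],[11.3,38.3,0,0,0,0,0],[11.3,38.3,0,0,0,0,0],[11.3,38.3,0,0,0,0,0]]'
python3 -m creep '[[11.3,38.3,0,0,0,0,0],[11.3,38.3,0,0,0,0,0],[11.3,38.3,0,0,0,0,0],[11.3,38.3,0,0,0,0,0],[11.3,38.3,0,0,0,0,0]]'
python3 -m creep '[[0,0,0,0,0,6.9,0],[0,0,0,0,0,6.9,0],[0,0,0,0,0,6.9,0],[0,0,0,0,0,6.9,0],[0,0,0,0,0,6.9,0],[0,0,0,0,0,6.9,0],[0,0,0,0,0,6.9,0],[0,0,0,0,0,6.9,0],[0,0,0,0,0,6.9,0],[0,0,0,0,0,6.9,0],[0,0,0,0,0,6.9,0],[0,0,0,0,0,6.9,0]]'
python3 -m creep '[[0,0,0,0,0,6.5,0],[0,0,0,0,0,6.5,0],[0,0,0,0,0,0,0]]'
python3 - <<'E'
from h import *
p,r,s=pose(); print(p,s["joints"])
C=cam("wrist",s); w=get_image("wrist"); cv2.imwrite("pics/w1.png",w)
t=get_image("scene"); crop(t,400,210,560,330,5,"pics/c5.png")
print(proj(C,[.4567,.3882,.123]))
delta([.4567,.3882,.093],Rt(-12.7))
E
```

```text
t: 5.33
tcp_pos: [0.4877, 0.1952, 0.2293]
eef_rot: [0.188, 3.136, 0.001]
ft_force: [1.7, -0.9, -0.4]
opening: 0.0852
t: 5.75
tcp_pos: [0.4544, 0.3922, 0.2291]
eef_rot: [-0.188, -3.136, -0.0]
ft_force: [0.2, 0.4, 0.7]
opening: 0.0852
t: 6.75
tcp_pos: [0.4551, 0.3902, 0.229]
eef_rot: [-2.221, -2.221, 0.0]
ft_force: [-0.3, -0.4, 0.4]
opening: 0.0855
t: 7.0
tcp_pos: [0.4551, 0.3902, 0.229]
eef_rot: [-2.454, -1.96, 0.001]
ft_force: [-0.2, 0.1, -0.0]
opening: 0.0857
[0.45510114 0.39019174 0.22898496] [5.19639556e-01 1.30900426e-01 1.69299873e+00 3.95695054e-04
 1.31813711e+00 7.42513429e-01]
[322.2141382  243.08654002]
d [ -1.6   2.1 136.1] w [-0.   0.   0.2] rows 3.4 yaw -12.5
```

View pics/w1.png

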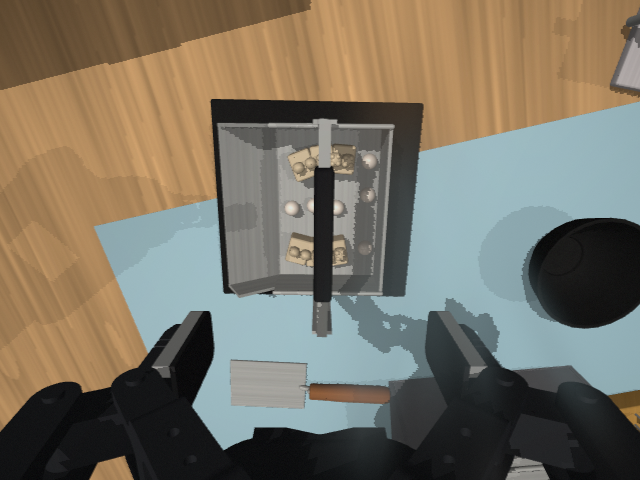

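View pics/c5.png

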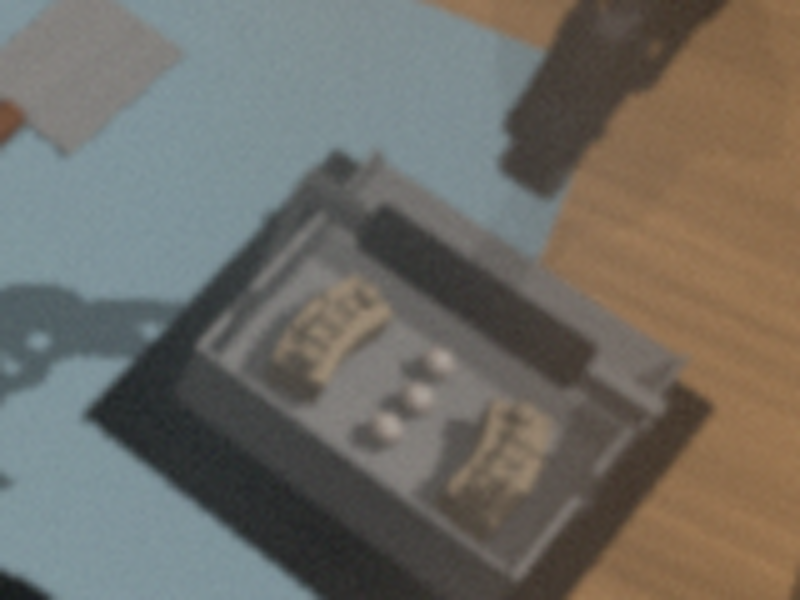

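The wrist view shows the sleeve centred at (323,234), against a prediction of (322,243). The jaws straddle it, and the shift along the handle is a few mm.

```bash
python3 -m creep '[[1,0.5,34,0,0,0,0],[1,0.5,34,0,0,0,0],[1,0.5,34,0,0,0,0],[1,0.5,34,0,0,0,0],[0,0,0,0,0,0,1],[0,0,0,0,0,0,1],[0,0,0,0,0,0,1],[0,0,0,0,0,0,1],[0,0,0,0,0,0,1]]' 110
python3 - <<'E'
from h import *
p,r,s=pose(); print(p,s["joints"],s["opening"],s["ft_force"],s["torque"])
E
```

```text
t: 7.85
tcp_pos: [0.4595, 0.3947, 0.0963]
eef_rot: [2.452, 1.963, 0.008]
ft_force: [-0.5, 0.2, 0.2]
opening: 0.0253
[0.4594933  0.39472518 0.09629621] [5.22735308e-01 2.95354721e-01 1.76231517e+00 4.17604077e-05
 1.07892408e+00 7.43038990e-01] 0.025322999205589742 [-0.48392654  0.15247447  0.22110115] [ 0.0461908  -0.00628457 -0.04607442]
```

```bash
python3 -m creep '[[0,0,0,0,0,0,1],[0,0,0,0,0,0,1],[0,0,0,0,0,0,1],[0,0,0,0,0,0,1]]' 110
python3 -m creep '[[0,0,-10,0,0,0,1],[0,0,-25,0,0,0,1],[0,0,-30,0,0,0,1],[0,0,-30,0,0,0,1],[0,0,-30,0,0,0,1],[0,0,-20,0,0,0,1],[0,0,0,0,0,0,1]]'
python3 - <<'E'
from h import *
p,r,s=pose(); print(p,s["joints"],s["opening"],s["ft_force"],s["torque"])
bx=np.array([.993,-.118]);by=np.array([.118,.993])
h=np.r_[np.array([.583,.0545])+.02*by,.24-.019]
delta(h,r)
t=get_image("scene"); crop(t,320,100,640,340,2.5,"pics/c6.png")
E
```

```text
t: 8.18
tcp_pos: [0.4591, 0.3946, 0.0959]
eef_rot: [2.452, 1.963, 0.006]
ft_force: [-1.5, -1.0, 7.4]
opening: 0.0124
t: 8.77
tcp_pos: [0.4598, 0.395, 0.2441]
eef_rot: [2.451, 1.963, 0.015]
ft_force: [0.0, -0.3, -4.1]
opening: 0.0122
[0.45981189 0.39496088 0.24412845] [ 5.22841549e-01  1.27935564e-01  1.66807882e+00 -3.54070877e-05
  1.33616948e+00  7.43367940e-01] 0.012230043046500598 [ 0.02588345 -0.31298591 -4.05346993] [ 0.04285063 -0.10175424 -0.00596152]
d [-285.5  192.5   22.7] w [0. 0. 0.] rows 8.63 yaw -12.6
```

View pics/c6.png

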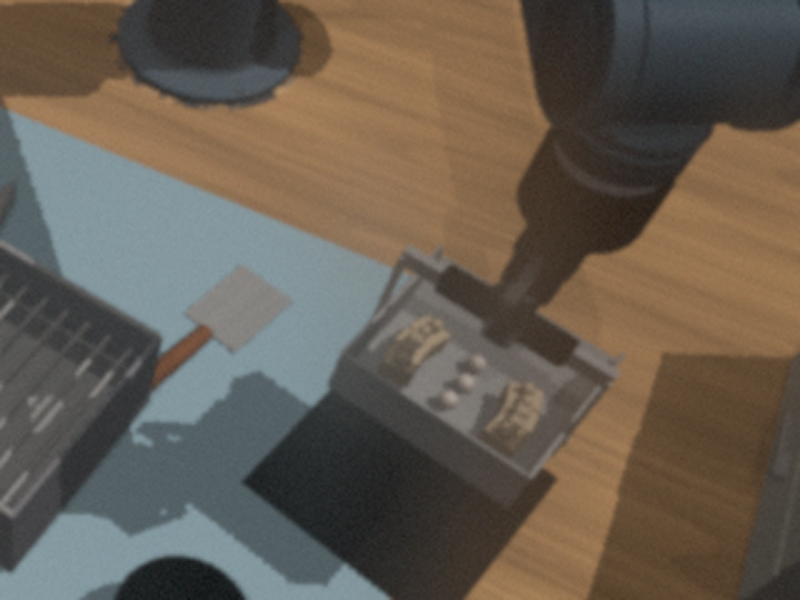

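```bash
python3 -m creep '[[0,0,0,0,0,-3,1],[0,0,0,0,0,-6,1],[0,0,0,0,0,-6,1],[0,0,0,0,0,-6,1],[0,0,0,0,0,-6,1],[0,0,0,0,0,-6,1],[0,0,0,0,0,-6,1],[0,0,0,0,0,-6,1],[0,0,0,0,0,-6,1],[0,0,0,0,0,-6,1],[0,0,0,0,0,-6,1],[0,0,0,0,0,-6,1]]'
python3 -m creep '[[0,0,0,0,0,-6,1],[0,0,0,0,0,-6,1],[0,0,0,0,0,-6,1],[0,0,0,0,0,-6,1],[0,0,0,0,0,-2.8,1],[0,0,0,0,0,0,1]]'
python3 - <<'E'
from h import *
p,r,s=pose(); print(p,s["joints"],s["opening"],s["ft_force"],s["torque"])
by=np.array([.118,.993])
h=np.r_[np.array([.583,.0545])+.02*by,.24-.016]
delta(h,Rt(83.2))
E
```

```text
t: 9.82
tcp_pos: [0.4562, 0.3928, 0.2345]
eef_rot: [-0.9, -3.005, 0.007]
ft_force: [0.2, 0.6, -5.2]
opening: 0.0116
t: 10.32
tcp_pos: [0.4563, 0.3928, 0.2348]
eef_rot: [-0.186, -3.131, 0.005]
ft_force: [0.9, 0.1, -4.0]
opening: 0.0122
[0.45631294 0.39284515 0.2347735 ] [ 5.22687885e-01  1.35295285e-01  1.67734025e+00 -1.51705691e-05
  1.33492987e+00 -9.29332503e-01] 0.012201768703524308 [ 0.90649026  0.07052326 -3.98281536] [ 0.01862754  0.03005298 -0.03504444]
d [-165.9 -300.9   11.1] w [-0.2 -0.3 -0. ] rows 8.6 yaw 83.2
```

```bash
python3 -m creep '[[-4,-7,0,0,0,0,1],[-9,-16,1,0,0,0,1],[-13,-23.5,1,0,0,0,1],[-13,-23.5,1,0,0,0,1],[-13,-23.5,1,0,0,0,1],[-13,-23.5,1,0,0,0,1],[-13,-23.5,1,0,0,0,1],[-13,-23.5,1,0,0,0,1],[-13,-23.5,1,0,0,0,1],[-13,-23.5,1,0,0,0,1],[-13,-23.5,1,0,0,0,1],[-13,-23.5,1,0,0,0,1]]'
python3 -m creep '[[-11,-22,1,0,0,0,1],[-8,-15,0,0,0,0,1],[-4,-6,0,0,0,0,1],[0,0,0,0,0,0,1]]'
python3 - <<'E'
from h import *
p,r,s=pose(); print(p,s["joints"],s["opening"],s["ft_force"],s["torque"])
by=np.array([.118,.993])
h=np.r_[np.array([.583,.0545])+.02*by,.24-.016]
delta(h,Rt(83.2))
cv2.imwrite("pics/t2.png",get_image("top"))
t=get_image("scene"); crop(t,160,60,480,300,2.5,"pics/c7.png")
E
```

```text
t: 11.32
tcp_pos: [0.5687, 0.1187, 0.226]
eef_rot: [-0.19, -3.134, 0.001]
ft_force: [0.2, -0.3, -4.9]
opening: 0.0121
t: 11.65
tcp_pos: [0.5868, 0.0735, 0.2254]
eef_rot: [-0.193, -3.134, 0.0]
ft_force: [-0.0, -0.3, -5.5]
opening: 0.0119
[0.58675117 0.07346206 0.22536684] [-6.69078413e-02  1.15830220e-01  1.71631441e+00 -2.98530762e-04
  1.31090381e+00 -1.51482803e+00] 0.011903827549457364 [-2.48511505e-03 -3.46570956e-01 -5.46284646e+00] [ 0.05354298  0.02520562 -0.02594528]
d [1.5 0.7 1.4] w [-0.  -0.1 -0.2] rows 0.05 yaw 83.0
```

View pics/c7.png

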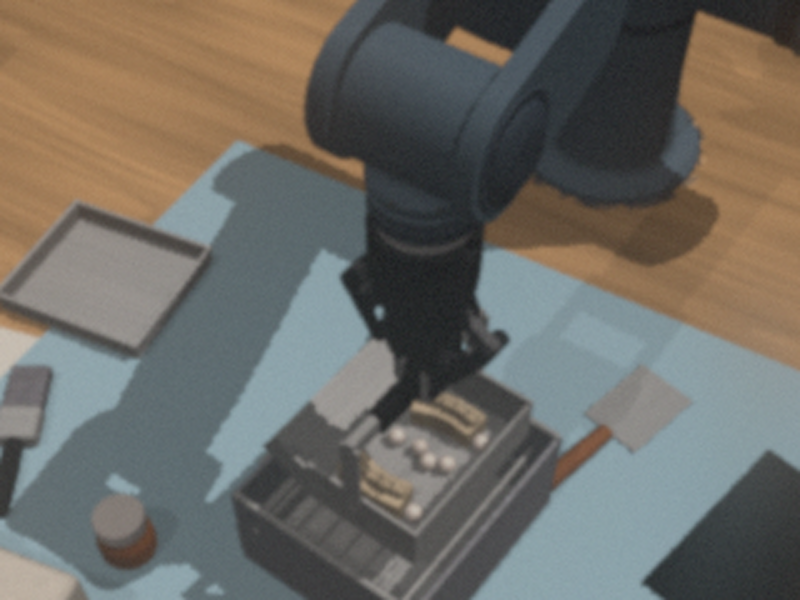

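View pics/t2.png

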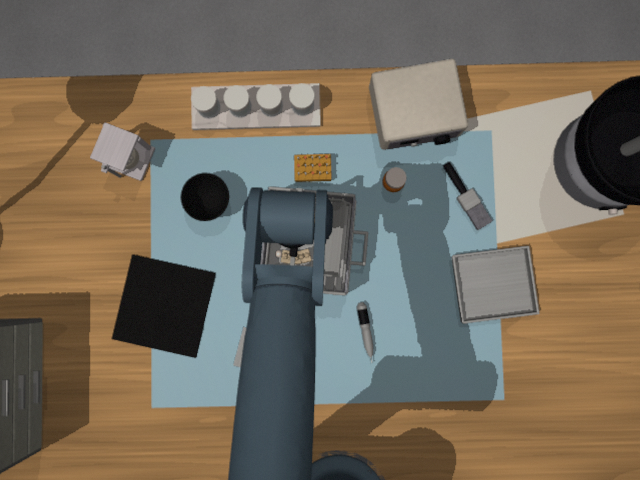

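```bash
python3 -m creep '[[0,1,0,-3,0,0,1],[0,1.4,0,-5,0,0,1],[0,1.4,0,-5,0,0,1],[0,1.4,0,-5,0,0,1],[0,1.4,0,-5,0,0,1],[0,1.4,0,-5,0,0,1],[0,0.8,0,-3,0,0,1],[0,0.8,0,-3,0,0,1],[0,0.8,0,-3,0,0,1],[0,0.8,0,-3,0,0,1],[0,0,0,0,0,0,1],[0,0,0,0,0,0,1]]'
python3 - <<'E'
from h import *
p,r,s=pose(); print(p,s["joints"],s["opening"],s["ft_force"],s["torque"])
hp=p-.016*r.apply([0,0,1]); print("handle",hp, "lip", hp+r.apply([0,-.092,.077]))
t=get_image("scene"); crop(t,160,60,480,300,2.5,"pics/c8.png")
E
```

```text
t: 12.75
tcp_pos: [0.5875, 0.086, 0.2289]
eef_rot: [0.174, 2.912, 1.056]
ft_force: [0.2, -0.4, -4.9]
opening: 0.0123
[0.5875275  0.08596016 0.22893942] [-0.33028706  0.13144372  1.80583986  0.68611712  1.42166152 -1.96468221] 0.012256626142128382 [ 0.19132623 -0.36575935 -4.85355563] [-0.96127287  0.13532801  0.0073565 ]
handle [0.58632671 0.07577499 0.24122031] lip [0.58367712 0.0546807  0.12314826]
```

View pics/c8.png

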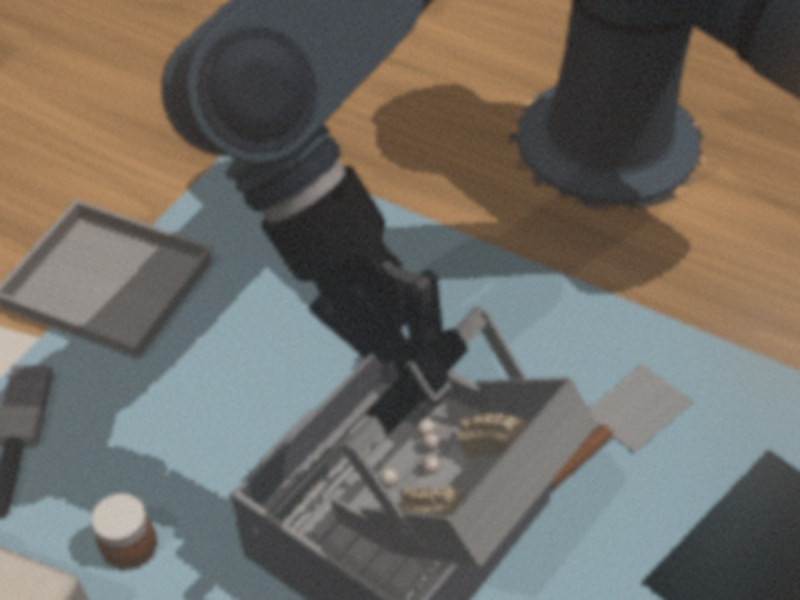

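At 40° the contents are still in the pan. I'll continue tilting slowly.

```bash
python3 -m creep '[[0,0.7,0,-2.5,0,0,1],[0,0.7,0,-2.5,0,0,1],[0,0.7,0,-2.5,0,0,1],[0,0.7,0,-2.5,0,0,1],[0,0.7,0,-2.5,0,0,1],[0,0.7,0,-2.5,0,0,1],[0,0,0,0,0,0,1],[0,0,0,0,0,0,1],[0,0,0,0,0,0,1]]'
python3 - <<'E'
from h import *
p,r,s=pose(); print(p,s["joints"],s["opening"],s["ft_force"],s["torque"])
hp=p-.016*r.apply([0,0,1]); print("handle",hp, "lip", hp+r.apply([0,-.092,.077]))
t=get_image("scene"); crop(t,160,60,480,300,2.5,"pics/c9.png")
E
```

```text
t: 13.55
tcp_pos: [0.5887, 0.0888, 0.2334]
eef_rot: [0.161, 2.734, 1.42]
ft_force: [0.8, 0.4, -2.1]
opening: 0.0126
[0.58873374 0.08880354 0.23337928] [-0.40250624  0.19380135  1.82471672  0.90503265  1.52767656 -2.09537877] 0.012551203583957223 [ 0.80581447  0.42359029 -2.08298073] [-0.97470232  0.09363168 -0.0311914 ]
handle [0.58716987 0.07580598 0.24257807] lip [0.58854381 0.08582251 0.12303401]
```

View pics/c9.png

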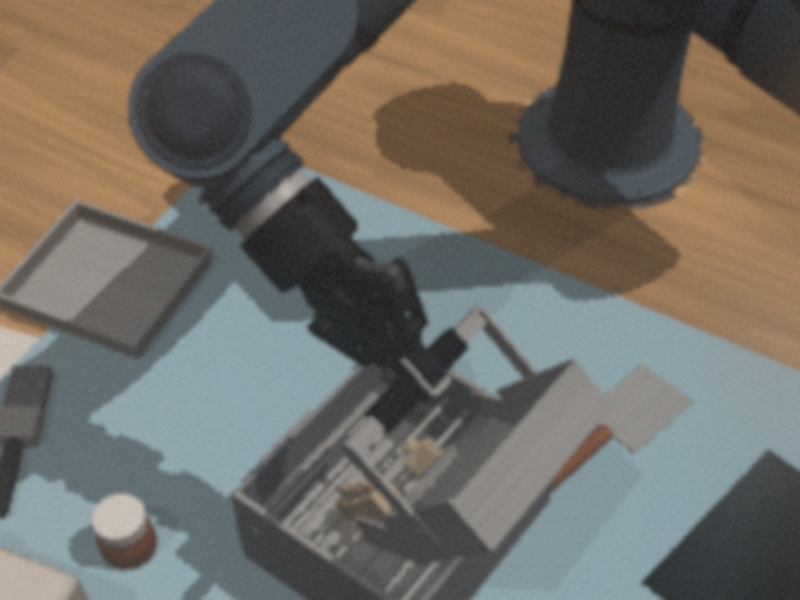

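```bash
python3 -m creep '[[0,1,0,-4,0,0,1],[0,1,0,-4,0,0,1],[0,1,0,-4,0,0,1],[0,0,0,0,0,0,1],[0,0,0,0,0,0,1],[0,0,0,0,0,0,1]]'
python3 - <<'E'
from h import *
p,r,s=pose(); print(p,s["joints"],s["opening"],s["ft_force"],s["torque"])
t=get_image("scene"); crop(t,240,140,400,260,5,"pics/c10.png")
C=cam("wrist",s); w=get_image("wrist"); cv2.imwrite("pics/w2.png",w)
E
```

```text
t: 14.1
tcp_pos: [0.589, 0.09, 0.2359]
eef_rot: [0.151, 2.563, 1.692]
ft_force: [0.3, -0.2, -2.9]
opening: 0.012
[0.58896483 0.09001455 0.23590984] [-0.44385919  0.26321552  1.83419115  1.0616416   1.62666394 -2.18047635] 0.011960245477102095 [ 0.31081277 -0.17417713 -2.91068648] [-1.04687055  0.13491627  0.00768336]
```

View pics/c10.png

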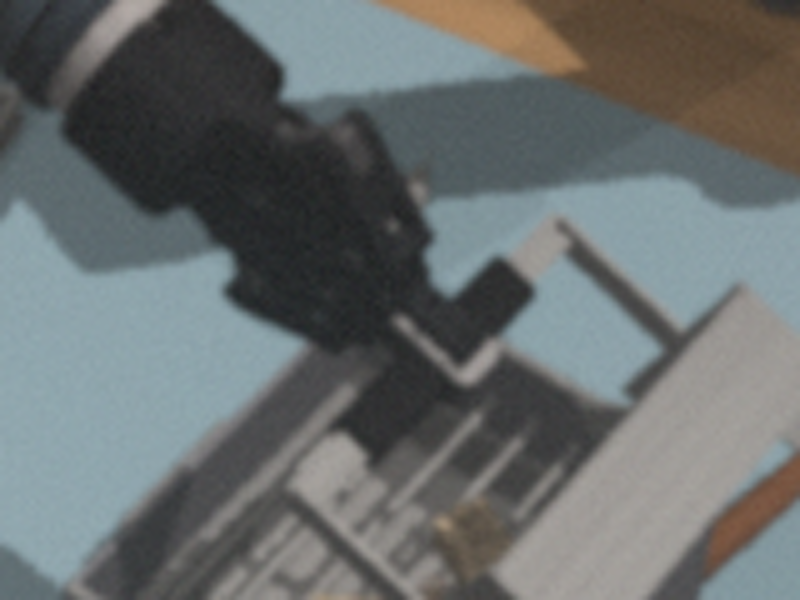

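View pics/w2.png

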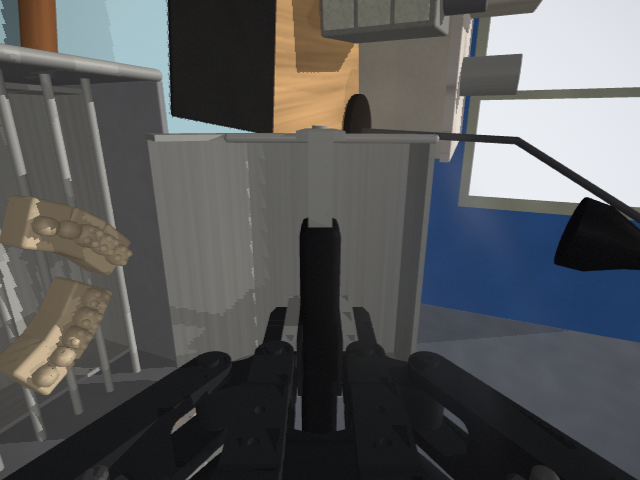

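The wrist view shows the pan empty and both models lying teeth-up on the bars. I'll lift clear, untilt and take the pan back.

```bash
python3 -m creep '[[0,18,-8,0,0,0,1],[0,28,-12,0,0,0,1],[0,-1,0,6.5,0,0,1],[0,-1.8,0,6.5,0,0,1],[0,-1.8,0,6.5,0,0,1],[0,-1.8,0,6.5,0,0,1],[0,-1.8,0,6.5,0,0,1],[0,-1.8,0,6.5,0,0,1],[0,-1.8,0,6.5,0,0,1],[0,-1.8,0,6.5,0,0,1],[0,-1.8,0,6.5,0,0,1],[0,-1.8,0,6.5,0,0,1]]'
python3 - <<'E'
from h import *
p,r,s=pose(); print(p,s["joints"],s["opening"])
delta([.4591,.3946,.24],Rt(83.2))
E
```

```text
t: 15.2
tcp_pos: [0.5871, 0.0769, 0.2776]
eef_rot: [0.187, 3.131, 0.048]
ft_force: [0.3, 0.1, -4.2]
opening: 0.0121
[0.58706155 0.07694365 0.27761178] [-0.07447428  0.06921271  1.66999785  0.03119473  1.39844664 -1.53096856] 0.012104102614525184
d [165.1 298.8  46.4] w [ 1.8  0.2 -0.1] rows 8.61 yaw 83.2
```

```bash
python3 -m creep '[[10,18,0,1.8,0,0,1],[17.2,31.2,4,0,0,0,1],[17.2,31.2,4,0,0,0,1],[17.2,31.2,4,0,0,0,1],[17.2,31.2,4,0,0,0,1],[17.2,31.2,4,0,0,0,1],[17.2,31.2,4,0,0,0,1],[17.2,31.2,4,0,0,0,1],[17.2,31.2,4,0,0,0,1],[17.2,31.2,4,0,0,0,1]]'
python3 -m creep '[[0,0,0,0,0,6.8,1],[0,0,0,0,0,6.8,1],[0,0,0,0,0,6.8,1],[0,0,0,0,0,6.8,1],[0,0,0,0,0,6.8,1],[0,0,0,0,0,6.8,1],[0,0,0,0,0,6.8,1],[0,0,0,0,0,6.8,1],[0,0,0,0,0,6.8,1],[0,0,0,0,0,6.8,1],[0,0,0,0,0,6.8,1],[0,0,0,0,0,6.8,1]]'
python3 -m creep '[[0,0,0,0,0,6.8,1],[0,0,0,0,0,6.8,1],[0,0,0,0,0,0,1]]'
python3 - <<'E'
from h import *
p,r,s=pose(); print(p,s["joints"],s["opening"])
delta([.4591,.3946,.0963],Rt(-12.7))
cv2.imwrite("pics/t3.png",get_image("top"))
t=get_image("scene");crop(t,400,160,600,310,4,"pics/c11.png")
E
```

```text
t: 16.03
tcp_pos: [0.4574, 0.3949, 0.242]
eef_rot: [-0.188, -3.136, -0.008]
ft_force: [1.3, 0.3, -3.4]
opening: 0.0121
t: 17.03
tcp_pos: [0.4583, 0.3934, 0.242]
eef_rot: [-2.195, -2.242, -0.005]
ft_force: [0.2, -0.1, -3.8]
opening: 0.0124
t: 17.28
tcp_pos: [0.4584, 0.3933, 0.2419]
eef_rot: [-2.441, -1.971, -0.005]
ft_force: [0.4, 0.1, -3.4]
opening: 0.0123
[0.45838837 0.39333234 0.24192146] [0.5198546  0.12843194 1.67161011 0.00429853 1.33928087 0.73098091] 0.012269149182940425
d [  0.7   0.6 145.6] w [-0.1 -0.3  0.5] rows 3.64 yaw -12.2
```

View pics/t3.png

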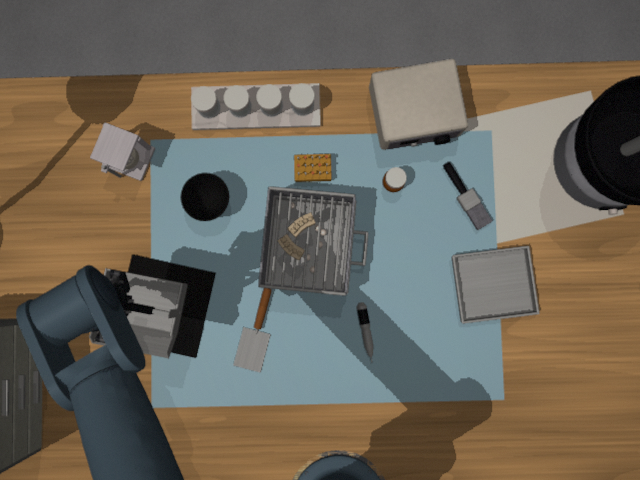

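View pics/c11.png

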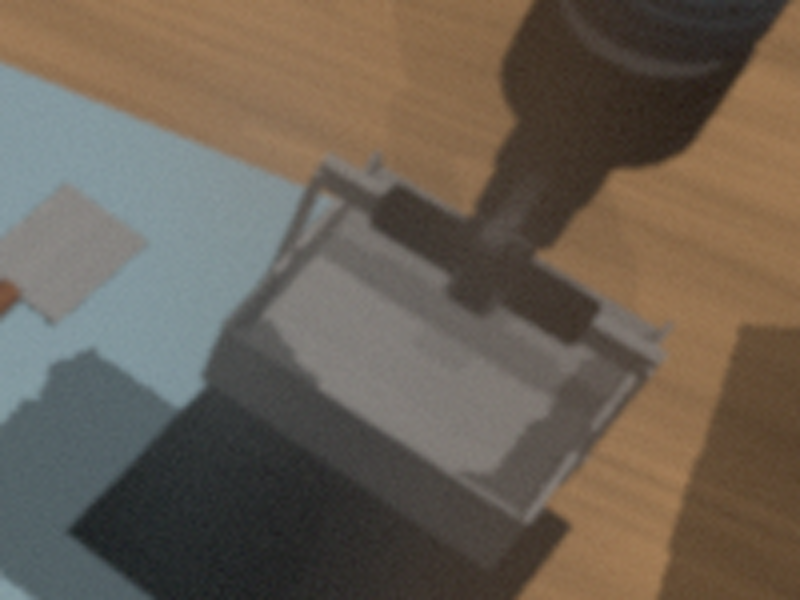

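The pan is empty. In the top view the models sit on the bars at about (300,224) and (291,246). Lowering the pan.

```bash
python3 -m creep '[[0.7,0.6,25,0,0,0.4,1],[0,0,35,0,0,0,1],[0,0,35,0,0,0,1],[0,0,25,0,0,0,1],[0,0,14,0,0,0,1],[0,0,5,0,0,0,1],[0,0,3,0,0,0,1],[0,0,0,0,0,0,1]]'
```

```text
t: 18.05
tcp_pos: [0.4606, 0.3945, 0.1005]
eef_rot: [-2.447, -1.967, -0.007]
ft_force: [0.6, 0.7, -3.5]
opening: 0.0123
```

```bash
python3 -m creep '[[0,0,3,0,0,0,1],[0,0,1.5,0,0,0,1],[0,0,0,0,0,0,1]]'
```

```text
t: 18.3
tcp_pos: [0.4605, 0.3944, 0.0959]
eef_rot: [-2.447, -1.967, -0.007]
ft_force: [1.1, 0.5, -1.0]
opening: 0.012
```

```bash
python3 -m creep '[[0,0,0.8,0,0,0,1],[0,0,0,0,0,0,0],[0,0,0,0,0,0,0],[0,0,0,0,0,0,0],[0,0,0,0,0,0,0],[0,0,0,0,0,0,0],[0,0,-30,0,0,0,0],[0,0,-38,0,0,0,0],[0,0,-38,0,0,0,0],[0,0,-34,0,0,0,0]]'
python3 - <<'E'
from h import *
p,r,s=pose(); print(p,s["joints"],s["opening"])
t=get_image("top"); cv2.imwrite("pics/t4.png",t); crop(t,250,180,370,300,5,"pics/c12.png")
t=get_image("scene");cv2.imwrite("pics/s4.png",t);crop(t,240,180,400,330,4,"pics/c13.png");crop(t,400,210,560,330,3,"pics/c14.png")
E
```

```text
t: 19.13
tcp_pos: [0.4598, 0.3934, 0.2362]
eef_rot: [-2.447, -1.966, -0.005]
ft_force: [-0.2, 0.8, 1.4]
opening: 0.0854
[0.45975141 0.39344751 0.23619003] [0.51947643 0.13553841 1.67442749 0.00288187 1.32861232 0.73607168] 0.08541058754118372
```

View pics/c12.png

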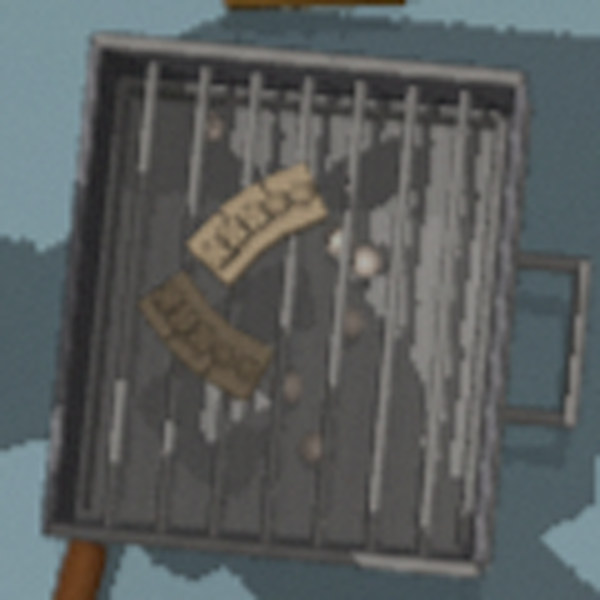

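View pics/c13.png

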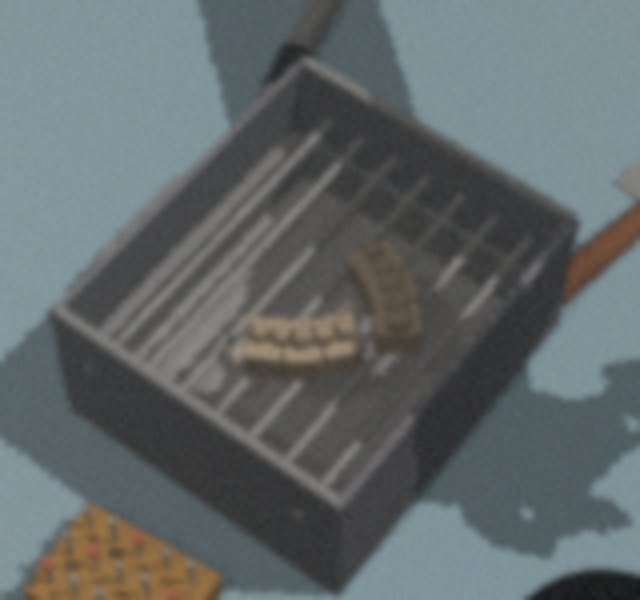

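View pics/c14.png

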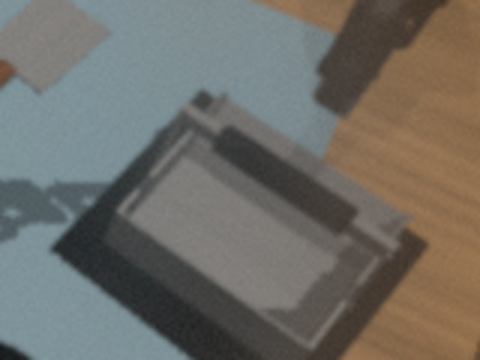

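All six ball blobs appear under the bars in the top crop, at (213,128), (337,242), (367,262), (352,320), (290,387) and (312,447). The models lie teeth-up, the pan is upright on the mat, and the drawer is home. Next I compute the grasps.

Run:
```python
from h import *
C=cam("top")
W=lambda a,b,z:onz(C,(a/5+250,b/5+180),z)[:2]
for n,pts in(("M1",[(188,243),(303,163),(327,215),(226,285)]),("M2",[(140,300),(178,272),(272,352),(247,402)])):
    P=np.array([W(a,b,.09) for a,b in pts]); print(n,P.round(4).tolist(),P.mean(0).round(4))
    e=[P[i]-P[i-1] for i in range(4)]; print([ (np.hypot(*d).round(4),np.degrees(np.arctan2(d[1],d[0])).round(1)) for d in e])
p,r,s=pose(); m=[.575,.075,.235]; delta(m,Rt(-12.7))
```

```text
M1 [[0.6113, 0.0963], [0.6449, 0.0457], [0.6219, 0.0358], [0.5926, 0.0802]] [0.6177 0.0645]
[(np.float64(0.0246), np.float64(40.7)), (np.float64(0.0607), np.float64(-56.4)), (np.float64(0.025), np.float64(-156.8)), (np.float64(0.0532), np.float64(123.4))]
M2 [[0.5871, 0.1175], [0.5988, 0.1008], [0.5631, 0.061], [0.5418, 0.0723]] [0.5727 0.0879]
[(np.float64(0.064), np.float64(45.0)), (np.float64(0.0204), np.float64(-54.9)), (np.float64(0.0535), np.float64(-131.9)), (np.float64(0.0241), np.float64(152.1))]
d [-288.8  178.4    5.2] w [ 0.6 -0.7  0.3] rows 8.49 yaw -12.4
```

Run:
```python
from h import *
delta([.6177,.0645,.2],Rt(-12.4))
```

```text
d [-290.3  222.    40.6] w [ 0.6 -0.7 -0. ] rows 9.19 yaw -12.4
```

```bash
python3 -m creep '[[-29,22.2,4,0.6,-0.7,0,0],[-29,22.2,4,0,0,0,0],[-29,22.2,4,0,0,0,0],[-29,22.2,4,0,0,0,0],[-29,22.2,4,0,0,0,0],[-29,22.2,4,0,0,0,0],[-29,22.2,4,0,0,0,0],[-29,22.2,4,0,0,0,0],[-29,22.2,4,0,0,0,0],[-29,22.2,4,0,0,0,0]]' 40
python3 -m creep '[[0,0,0,0,0,-6.6,0.4],[0,0,0,0,0,-6.6,0.4],[0,0,0,0,0,-6.6,0.4],[0,0,0,0,0,-6.6,0.4],[0,0,0,0,0,-6.6,0.4],[0,0,0,0,0,-6.6,0.4],[0,0,0,0,0,-6.4,0.4],[0,0,0,0,0,0,0.4]]'
python3 - <<'E'
from h import *
p,r,s=pose(); print(p,s["joints"],s["opening"])
C=cam("wrist",s); cv2.imwrite("pics/w3.png",get_image("wrist"))
for q in([.6177,.0645,.09],[.5727,.0879,.09]):print(proj(C,q))
E
```

```text
t: 20.07
tcp_pos: [0.6137, 0.0604, 0.193]
eef_rot: [-2.446, -1.965, 0.022]
ft_force: [0.1, 0.6, -0.6]
opening: 0.0857
t: 20.73
tcp_pos: [0.6132, 0.0622, 0.1931]
eef_rot: [-1.479, -2.761, 0.019]
ft_force: [-0.2, -0.3, -0.1]
opening: 0.0512
[0.61315156 0.06220378 0.19305968] [-0.07962913  0.211612    1.66945804 -0.00748864  1.27367137 -0.66475972] 0.051179057500220206
[328.17305332 243.23230663]
[291.82536517 179.55532784]
```

View pics/w3.png

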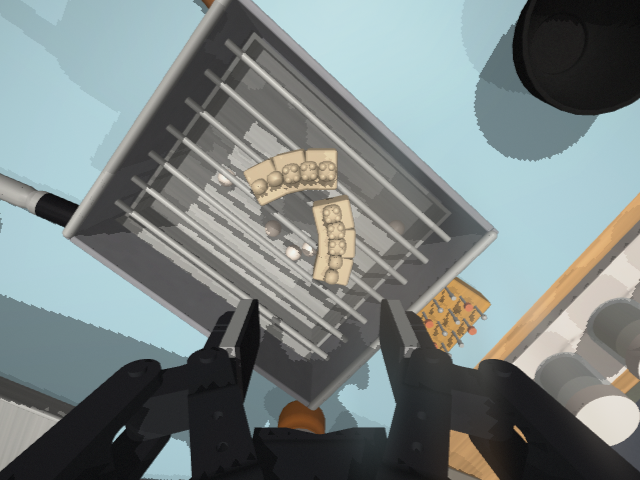

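Run:
```python
from h import *
p,r,s=pose(); C=cam("wrist",s)
for uv in((337,243),(331,200),(332,285),(320,243),(355,243)): print(uv,onz(C,uv,.09).round(4))
g=onz(C,(337,243),.09)
delta([g[0],g[1],.075],Rt(33.4))
```

```text
(337, 243) [0.6228 0.068  0.09  ]
(331, 200) [0.6023 0.091  0.09  ]
(332, 285) [0.6379 0.0394 0.09  ]
(320, 243) [0.6129 0.0614 0.09  ]
(355, 243) [0.6333 0.075  0.09  ]
d [ -0.7  13.  118. ] w [-0.8 -0.1  0. ] rows 2.97 yaw 33.4
```

```bash
python3 -m creep '[[-0.7,12.5,20,-0.8,0,0,0.4],[0,0,38,0,0,0,0.4],[0,0,36,0,0,0,0.4],[0,0,19,0,0,0,0.4],[0,0,4,0,0,0,0.4],[0,0,0,0,0,0,1],[0,0,0,0,0,0,1],[0,0,0,0,0,0,1],[0,0,0,0,0,0,1],[0,0,0,0,0,0,1]]' 50
python3 - <<'E'
from h import *
p,r,s=pose(); print(p,s["opening"],s["ft_force"])
E
```

```text
t: 21.62
tcp_pos: [0.625, 0.0685, 0.0785]
eef_rot: [1.486, 2.767, 0.003]
ft_force: [0.7, -0.4, -0.5]
opening: 0.0249
[0.62503902 0.0684515  0.07851243] 0.024924799271365004 [ 0.73650695 -0.4106643  -0.50891502]
```

```bash
python3 -m creep '[[0,0,0,0,0,0,1],[0,0,-10,0,0,0,1],[0,0,-30,0,0,0,1],[0,0,-35,0,0,0,1],[0,0,-35,0,0,0,1],[0,0,-15,0,0,0,1]]'
python3 - <<'E'
from h import *
p,r,s=pose(); print(p,s["opening"],s["ft_force"])
C=cam("wrist",s); cv2.imwrite("pics/w4.png",get_image("wrist"))
delta([.5068,-.3643,.2],Rt(33.4))
E
```

```text
t: 22.12
tcp_pos: [0.6264, 0.0683, 0.2085]
eef_rot: [1.483, 2.762, 0.007]
ft_force: [1.6, 0.4, 1.2]
opening: 0.025
[0.62638305 0.06825593 0.20846808] 0.024998643607367418 [1.56168607 0.37630626 1.17388117]
d [-293.7 -339.8    8.8] w [0.6 0.3 0.2] rows 11.23 yaw 33.6
```

View pics/w4.png

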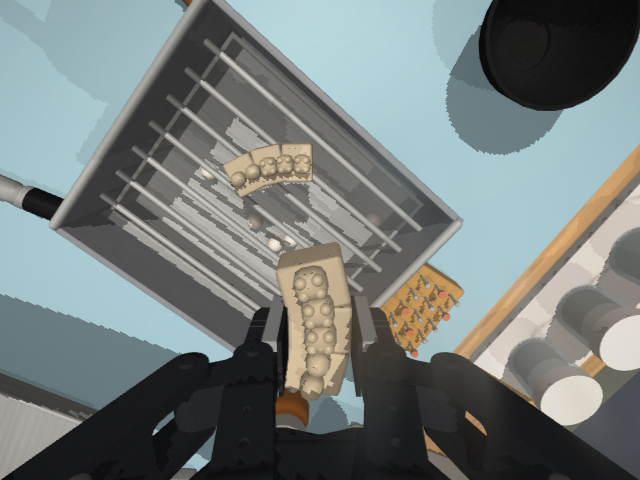

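```bash
python3 -m creep '[[-16,-18,0,0.6,0.3,0,1],[-25,-29,0,0,0,0,1],[-25,-29,0,0,0,0,1],[-25,-29,0,0,0,0,1],[-25,-29,0,0,0,0,1],[-25,-29,0,0,0,0,1],[-25,-29,0,0,0,0,1],[-25,-29,0,0,0,0,1],[-25,-29,0,0,0,0,1],[-25,-29,0,0,0,0,1],[-25,-29,0,0,0,0,1],[-24,-29,0,0,0,0,1]]'
python3 -m creep '[[0,0,0,0,0,6.9,1],[0,0,0,0,0,6.9,1],[0,0,0,0,0,6.9,1],[0,0,0,0,0,6.9,1],[0,0,0,0,0,0,1]]'
python3 - <<'E'
from h import *
p,r,s=pose(); print(p,s["opening"],s["ft_force"])
C=cam("wrist",s); cv2.imwrite("pics/w5.png",get_image("wrist"))
for x,y in((-75,-85),(75,-85),(75,85),(-75,85)):
    q=R.from_euler('z',5.9,degrees=True).apply([x/1000,y/1000,.022])+[.4799,-.3671,0]; print(proj(C,q).round())
delta([.5068,-.3643,.012],Rt(5.9))
E
```

```text
t: 23.17
tcp_pos: [0.5025, -0.3611, 0.2031]
eef_rot: [-1.481, -2.758, 0.009]
ft_force: [0.5, -0.7, 0.1]
opening: 0.0248
t: 23.58
tcp_pos: [0.5032, -0.3595, 0.2029]
eef_rot: [-2.099, -2.324, 0.013]
ft_force: [-1.0, -0.0, -0.2]
opening: 0.0249
[ 0.50317515 -0.35946706  0.2028544 ] 0.024882486300349126 [-0.96708688 -0.00999612 -0.18056996]
[221. 306.]
[374. 306.]
[383. 123.]
[204. 123.]
d [ -5.6   5.4 190.9] w [-0.7 -0.1  0.2] rows 4.78 yaw 6.1
```

View pics/w5.png

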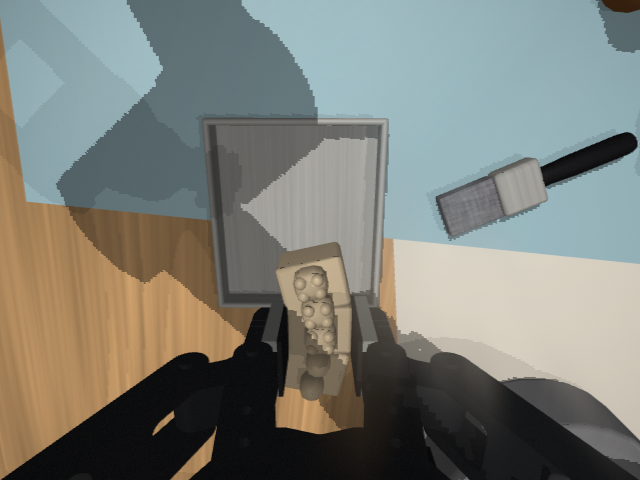

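```bash
python3 -m creep '[[-5.6,5.4,25,-0.7,0,0,1],[0,0,38,0,0,0,1],[0,0,38,0,0,0,1],[0,0,38,0,0,0,1],[0,0,28,0,0,0,1],[0,0,14,0,0,0,1],[0,0,5,0,0,0,1],[0,0,0,0,0,0,1]]'
```

```text
t: 24.3
tcp_pos: [0.509, -0.3642, 0.0166]
eef_rot: [-2.1, -2.333, -0.001]
ft_force: [-0.7, -0.1, -0.7]
opening: 0.0253
```

```bash
python3 -m creep '[[0,0,4,0,0,0,1],[0,0,2,0,0,0,1],[0,0,0,0,0,0,1]]'
```

```text
t: 24.55
tcp_pos: [0.5099, -0.3652, 0.0126]
eef_rot: [2.102, 2.333, 0.001]
ft_force: [-0.4, -0.5, 0.0]
opening: 0.025
```

```bash
python3 -m creep '[[0,0,1.5,0,0,0,1],[0,0,0,0,0,0,1],[0,0,0,0,0,0,1]]'
```

```text
t: 24.8
tcp_pos: [0.5093, -0.3645, 0.01]
eef_rot: [-2.103, -2.334, -0.001]
ft_force: [-0.7, -0.6, -1.0]
opening: 0.0252
```

```bash
python3 -m creep '[[0,0,0.5,0,0,0,0.55],[0,0,0,0,0,0,0.55],[0,0,0,0,0,0,0.55],[0,0,0,0,0,0,0.55],[0,0,-25,0,0,0,0.55],[0,0,-38,0,0,0,0.5],[0,0,-38,0,0,0,0.4],[0,0,-38,0,0,0,0.4],[0,0,-38,0,0,0,0.4],[0,0,0,0,0,0,0.4]]'
python3 - <<'E'
from h import *
p,r,s=pose(); print(p,s["opening"],s["ft_force"])
C=cam("wrist",s); cv2.imwrite("pics/w6.png",get_image("wrist"))
t=get_image("top");cv2.imwrite("pics/t5.png",t); crop(t,250,180,370,300,5,"pics/c15.png")
delta([.5727,.0879,.2],Rt(6))
E
```

```text
t: 25.63
tcp_pos: [0.5127, -0.3681, 0.1963]
eef_rot: [2.093, 2.323, -0.0]
ft_force: [0.3, -0.7, 1.9]
opening: 0.0515
[ 0.51273394 -0.36809371  0.19629114] 0.05152743342655974 [ 0.32411623 -0.65198748  1.86269219]
d [444.5 109.3 -12. ] w [ 0.2  0.1 -0. ] rows 11.45 yaw 6.0
```

View pics/w6.png

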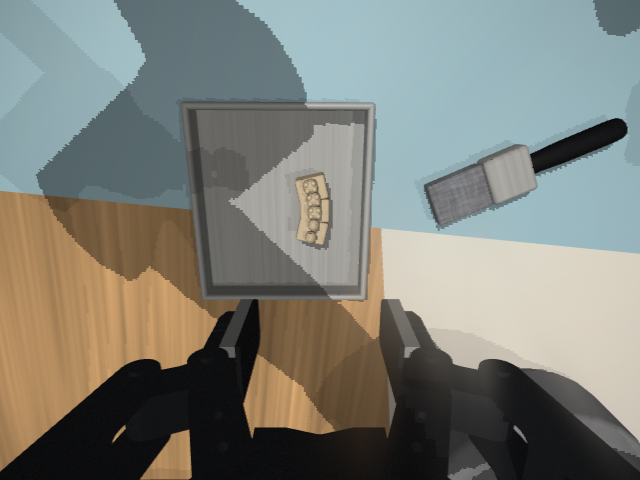

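View pics/c15.png

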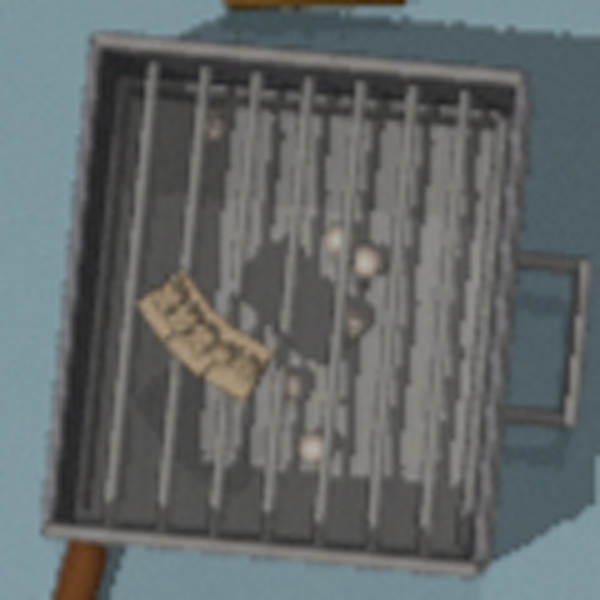

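```bash
python3 -m creep '[[37,9.1,-1,0,0,0,0.4],[37,9.1,-1,0,0,0,0.4],[37,9.1,-1,0,0,0,0.4],[37,9.1,-1,0,0,0,0.4],[37,9.1,-1,0,0,0,0.4],[37,9.1,-1,0,0,0,0.4],[37,9.1,-1,0,0,0,0.4],[37,9.1,-1,0,0,0,0.4],[37,9.1,-1,0,0,0,0.4],[37,9.1,-1,0,0,0,0.4],[37,9.1,-1,0,0,0,0.4],[37,9.1,-1,0,0,0,0.4]]'
python3 -m creep '[[0,0,0,0,0,6.2,0.4],[0,0,0,0,0,6.2,0.4],[0,0,0,0,0,6.2,0.4],[0,0,0,0,0,6.2,0.4],[0,0,0,0,0,6.2,0.4],[0,0,0,0,0,6.2,0.4],[0,0,0,0,0,6.2,0.4],[0,0,0,0,0,6.2,0.4],[0,0,0,0,0,0,0.4]]'
python3 - <<'E'
from h import *
p,r,s=pose(); print(p,s["joints"],s["opening"])
C=cam("wrist",s); cv2.imwrite("pics/w7.png",get_image("wrist"))
print(proj(C,[.5727,.0879,.09]))
E
```

```text
t: 26.73
tcp_pos: [0.5705, 0.0902, 0.1965]
eef_rot: [-2.1, -2.331, 0.002]
ft_force: [0.6, -1.0, 0.6]
opening: 0.0514
t: 27.48
tcp_pos: [0.5706, 0.0883, 0.1964]
eef_rot: [-2.886, -1.233, 0.005]
ft_force: [0.2, -0.1, 0.1]
opening: 0.0508
[0.57061251 0.08832354 0.1964087 ] [-4.32893286e-02  1.13163606e-01  1.77425220e+00  1.38288223e-03
  1.25836363e+00  7.19802253e-01] 0.050840863951609826
[322.82251105 238.88981772]
```

View pics/w7.png

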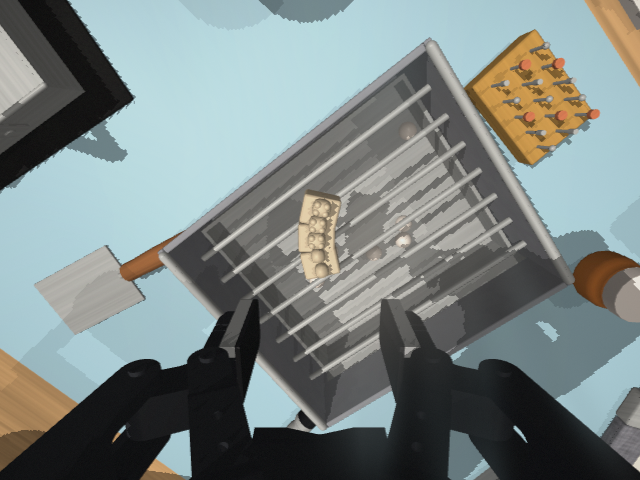

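Run:
```python
from h import *
p,r,s=pose(); C=cam("wrist",s)
g=onz(C,(317,236),.09); print(g)
delta([g[0],g[1],.0765],Rt(-43.5))
```

```text
[0.57132012 0.09224936 0.09      ]
d [  3.4  -1.8 120.2] w [-0.2  0.1 -0. ] rows 3.01 yaw -43.5
```

```bash
python3 -m creep '[[3,-2,20,-0.2,0,0,0.4],[0,0,38,0,0,0,0.4],[0,0,36,0,0,0,0.4],[0,0,21,0,0,0,0.4],[0,0,5,0,0,0,0.4],[0,0,0,0,0,0,1],[0,0,0,0,0,0,1],[0,0,0,0,0,0,1],[0,0,0,0,0,0,1],[0,0,0,0,0,0,1],[0,0,0,0,0,0,1]]' 50
python3 -m creep '[[0,0,-10,0,0,0,1],[0,0,-30,0,0,0,1],[0,0,-35,0,0,0,1],[0,0,-35,0,0,0,1],[0,0,-15,0,0,0,1]]'
python3 - <<'E'
from h import *
p,r,s=pose(); print(p,s["opening"],s["ft_force"])
C=cam("wrist",s); cv2.imwrite("pics/w8.png",get_image("wrist"))
delta([.4530,-.3700,.2],Rt(-43.5))
E
```

```text
t: 28.45
tcp_pos: [0.5733, 0.0918, 0.0798]
eef_rot: [2.885, 1.236, 0.005]
ft_force: [0.1, 0.3, 2.0]
opening: 0.025
t: 28.87
tcp_pos: [0.5747, 0.0919, 0.2103]
eef_rot: [2.883, 1.234, 0.015]
ft_force: [0.9, -0.3, -0.0]
opening: 0.025
[0.57469935 0.09187525 0.21028754] 0.024962907496849842 [ 0.87506358 -0.29210699 -0.02492205]
d [-419.2  229.7   11.1] w [ 0.7 -0.5 -0.1] rows 11.95 yaw -43.6
```

View pics/w8.png

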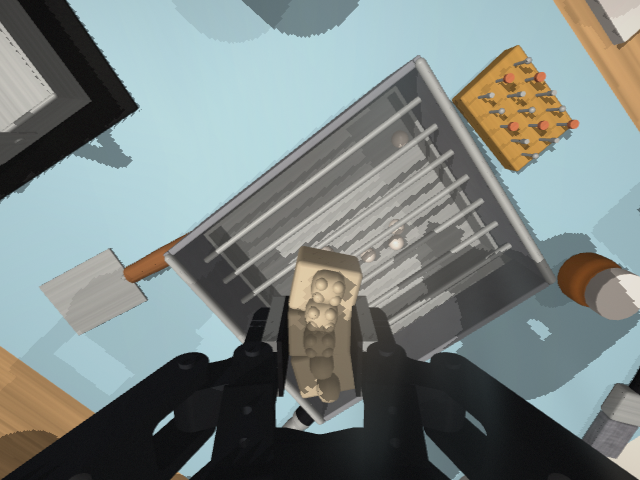

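```bash
python3 -m creep '[[-20,11,0,0.7,-0.5,0,1],[-36,19.7,0,0,0,0,1],[-36,19.7,0,0,0,0,1],[-36,19.7,0,0,0,0,1],[-36,19.7,0,0,0,0,1],[-36,19.7,0,0,0,0,1],[-36,19.7,0,0,0,0,1],[-36,19.7,0,0,0,0,1],[-36,19.7,0,0,0,0,1],[-36,19.7,0,0,0,0,1],[-36,19.7,0,0,0,0,1],[-36,19.7,0,0,0,0,1]]'
python3 -m creep '[[0,0,0,0,0,-6.2,1],[0,0,0,0,0,-6.2,1],[0,0,0,0,0,-6.2,1],[0,0,0,0,0,-6.2,1],[0,0,0,0,0,-6.2,1],[0,0,0,0,0,-6.2,1],[0,0,0,0,0,-6.2,1],[0,0,0,0,0,-6.2,1],[0,0,0,0,0,0,1]]'
python3 - <<'E'
from h import *
p,r,s=pose(); print(p,s["opening"],s["ft_force"])
C=cam("wrist",s); cv2.imwrite("pics/w9.png",get_image("wrist"))
delta([.4540,-.3700,.0135],Rt(5.9))
E
```

```text
t: 29.92
tcp_pos: [0.4488, -0.368, 0.2049]
eef_rot: [-2.883, -1.234, 0.017]
ft_force: [1.2, -0.2, -0.6]
opening: 0.0251
t: 30.67
tcp_pos: [0.4498, -0.366, 0.2046]
eef_rot: [-2.094, -2.328, 0.012]
ft_force: [0.1, 0.2, -1.4]
opening: 0.0253
[ 0.4497636  -0.36604371  0.20464773] 0.025332032781036205 [ 0.13598333  0.17646896 -1.39564139]
d [ -4.8   6.2 191.1] w [-0.7 -0.2 -0.1] rows 4.78 yaw 5.8
```

View pics/w9.png

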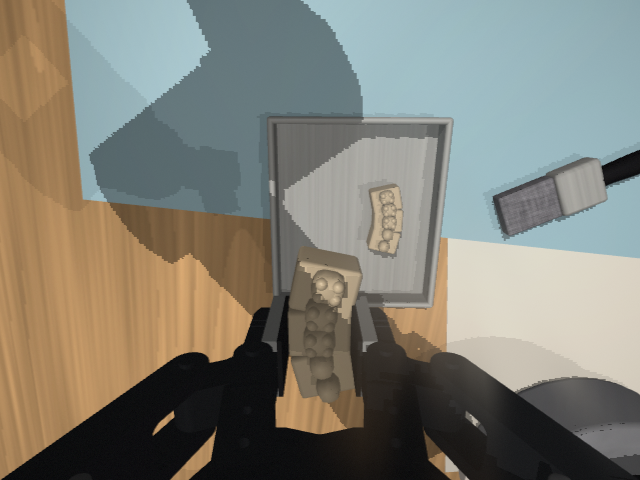

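```bash
python3 -m creep '[[-4.8,5,25,-0.7,0,0,1],[0,0,38,0,0,0,1],[0,0,38,0,0,0,1],[0,0,38,0,0,0,1],[0,0,28,0,0,0,1],[0,0,14,0,0,0,1],[0,0,8,0,0,0,1],[0,0,0,0,0,0,1],[0,0,0,0,0,0,1]]'
```

```text
t: 31.47
tcp_pos: [0.4559, -0.3711, 0.0171]
eef_rot: [2.104, 2.333, 0.002]
ft_force: [0.0, -0.5, -0.1]
opening: 0.025
```

```bash
python3 -m creep '[[0,0,4,0,0,0,1],[0,0,1.5,0,0,0,1],[0,0,0,0,0,0,1],[0,0,0,0,0,0,1]]'
```

```text
t: 31.8
tcp_pos: [0.4554, -0.3705, 0.0109]
eef_rot: [-2.103, -2.333, -0.002]
ft_force: [-0.7, 0.1, 2.4]
opening: 0.0251
```

Contact (2.4 N up). I'll release and retreat.

```bash
python3 -m creep '[[0,0,0,0,0,0,0.55],[0,0,0,0,0,0,0.55],[0,0,0,0,0,0,0.55],[0,0,0,0,0,0,0.55],[0,0,-25,0,0,0,0.55],[0,0,-38,0,0,0,0.55],[0,0,-38,0,0,0,0.4],[0,0,-38,0,0,0,0.4],[0,0,-38,0,0,0,0.4],[0,0,-30,0,0,0,0.4],[0,0,0,0,0,0,0.4]]'
python3 -m creep '[[-10,-35,0,0,0,0,0.4],[-10,-35,0,0,0,0,0.4],[-10,-35,0,0,0,0,0.4],[0,0,0,0,0,0,0.4]]'
python3 - <<'E'
from h import *
p,r,s=pose(); print(p,s["opening"],s["ft_force"],s["t"])
cv2.imwrite("pics/w10.png",get_image("wrist"))
cv2.imwrite("pics/t6.png",get_image("top"))
cv2.imwrite("pics/s6.png",get_image("scene"))
E
```

```text
t: 32.72
tcp_pos: [0.4578, -0.3736, 0.2258]
eef_rot: [2.095, 2.325, -0.001]
ft_force: [1.0, -0.3, 1.2]
opening: 0.0513
t: 33.05
tcp_pos: [0.3496, -0.4129, 0.2165]
eef_rot: [-2.106, -2.326, 0.0]
ft_force: [-0.8, -0.5, -0.2]
opening: 0.0508
[ 0.34963815 -0.41288066  0.21647846] 0.05075233491788383 [-0.82982018 -0.49037309 -0.1969184 ] 33.05
```

View pics/w10.png

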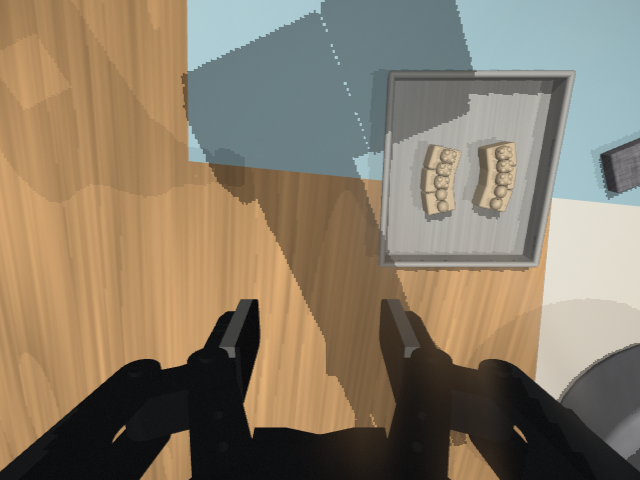

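View pics/t6.png

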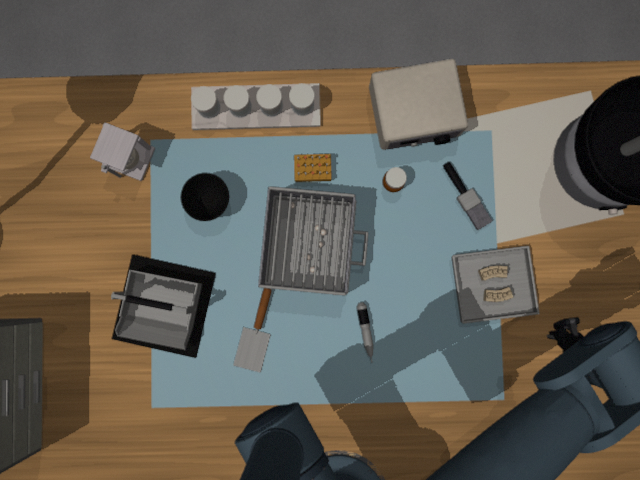

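View pics/s6.png

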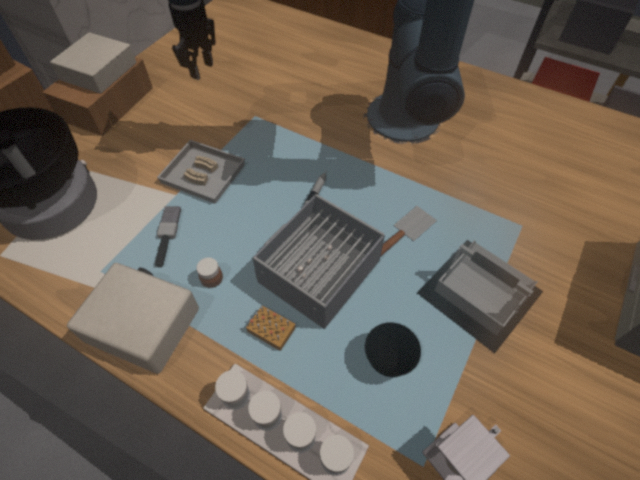

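Both models lie side by side in the dish, the pan stands upright and empty on its mat, and the bystanders haven't moved. One last check: are the balls below the bars?

Run:
```python
from h import *
t=cv2.imread("pics/t6.png");s=cv2.imread("pics/s6.png")
a=cv2.resize(t[180:300,255:375],None,fx=5,fy=5,interpolation=cv2.INTER_CUBIC)
cv2.imwrite("pics/c20.png",a); crop(s,240,185,400,325,5,"pics/c21.png")
Ct=cam("top");Cs=cam("scene")
for uv in((213/5+250,128/5+180),(337/5+250,242/5+180),(367/5+250,262/5+180),(352/5+250,320/5+180),(290/5+250,387/5+180),(312/5+250,447/5+180)):
    print(np.round(uv,1),*[(z,((proj(Cs,onz(Ct,uv,z))-[240,185])*5).round()) for z in(.015,.08)])
```

```text
[292.6 205.6] (0.015, array([360., 598.])) (0.08, array([364., 505.]))
[317.4 228.4] (0.015, array([316., 447.])) (0.08, array([319., 359.]))
[323.4 232.4] (0.015, array([301., 419.])) (0.08, array([305., 331.]))
[320.4 244. ] (0.015, array([345., 383.])) (0.08, array([349., 296.]))
[308.  257.4] (0.015, array([433., 362.])) (0.08, array([436., 276.]))
[312.4 269.4] (0.015, array([445., 311.])) (0.08, array([448., 226.]))
```

View pics/c20.png

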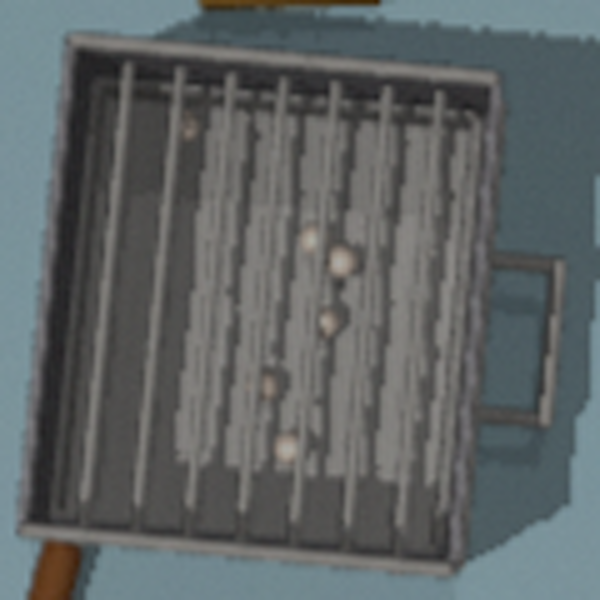

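View pics/c21.png

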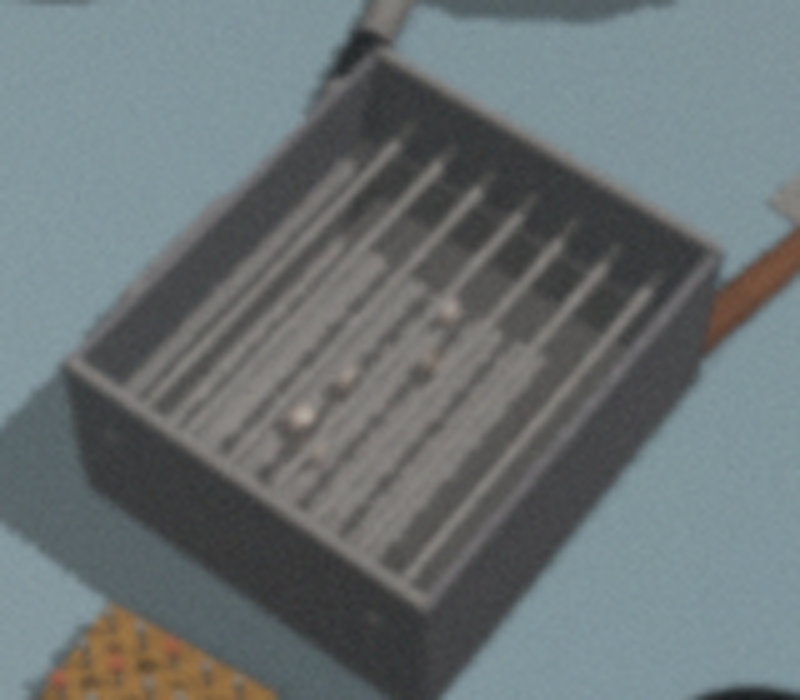

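The balls' positions in the scene view match the drawer-floor height (z≈0.015) for five of them, and the sixth is hidden there by the near wall, as predicted. I'll hand in.

```bash
python3 -c "
from rig import *
print(job_done())"
```

```text
the job is handed in; nothing more can be done
None
```

The job is done and handed in at about 33 s of the 72 s allowed.

- **Drawer:** I pushed it to its stop by the pull, where the force rose to about 25–27 N. The pull moved about 84 mm, and the later pictures show the drawer still home.
- **Pour:** I lifted the pan by its handle and tipped it over the bars to about 67°. It emptied, both models stayed on the bars teeth-up, and I stood the pan back on its mat.
- **Models:** both lie flat, teeth up, side by side in the dish about 55 mm apart centre to centre, not touching or stacked.

**Last checks**
- **Balls:** all six show in the top view. Comparing it with the scene view puts five of them on the drawer floor. The sixth lies where the box wall hides it in the scene view, so I confirmed it from the top and wrist views only.
- **Pan and bystanders:** the pan is upright and empty on its mat. By eye, the handpiece, spatula, brush, jar and bowl are where they started.
- **Robot:** it was clear of everything at hand-in.

One measurement disagreed: the top and wrist cameras placed the first model about 5 mm apart. I used the wrist value, and the grasp held.

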